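# Clear the bottle and rack the spatula

## Task

A white liquid bottle has been left standing in the way of the free sloping tool holder on the dental bench. First move it out of the way and stand it upright on free space in the steel tray with the other bottles, without tipping it. Then slide the spatula from the glass slab, blade first, into the free holder's slot, fully home, and let go; leave everything else where it stands.

Things in the scene. Friction and masses are not known exactly. Their poses are not given: they have to be found in the camera images.
- bottle: the bottle in the way: white plastic, 38 mm diameter body up to 72 mm height, then a 25 mm diameter grey cap up to 100 mm, about 110 g; starts standing on the bench in front of the free holder's slot mouth. Origin at the centre of its underside, z up.
- tray: fixed open steel tray, 270 x 100 mm outside, walls 4 mm thick and 12 mm high, floor 4 mm thick. Origin at the centre of its underside (inner floor 4 mm above), x along its length, y across.
- tray_bottle_a: a bottle of the same shape and size that already stands in the tray and must stay there. Origin at the centre of its underside.
- tray_bottle_b: the second such bottle in the tray, must stay. Origin at the centre of its underside.
- slab: fixed round amber glass slab, 170 mm diameter, 12 mm thick, on which the spatula lies. Origin at the centre of its underside.
- spatula: lies flat on the slab: black bar handle 115 x 16 x 14 mm (long, wide, thick) and flat steel blade 55 x 30 x 4 mm, undersides flush; about 90 g, centre of mass in the handle 20 mm behind the blade. Origin on the underside at the shoulder where handle meets blade; x points to the blade's tip, y across, z up.
- spatula_grip (a point): point on the handle's axis, 45 mm behind the shoulder and 7 mm above the underside.
- spatula_tip (a point): middle of the blade's tip edge, on its underside, 55 mm ahead of the shoulder.
- holder: free fixed tool holder: grey base 100 x 72 x 8 mm, two cheeks, a sloping aluminium slot, 83 mm high in all. Origin: centre of its underside. Slot mouth on its -x side; the blade enters towards +x, 30 degrees downwards. Slot 38 mm wide, 9 mm high, 60 mm deep; its floor sticks out 15 mm before the mouth. Home: handle's shoulder against the slot's roof, blade inside.
- slot_mouth (a point): middle of the slot floor at the mouth (shoulder of the spatula here when home), 55 mm above the bench.
- slot_home (a point): point on the slot floor 55 mm down the slope from the mouth (tip of the spatula here when home).
- full_holder: a second, identical fixed holder beside it, already filled with a round wooden-handled tool (15 mm diameter, sticking 95 mm out of its mouth up the 30 degree slope, fixed). Not to be used. Origin and axes as for the free holder.
- cup: white ceramic cup, 72 mm diameter, 55 mm high, bystander. Origin at the centre of its underside.
- wash_bottle: tall bottle, 60 mm diameter, 150 mm high, bystander. Origin at the centre of its underside.
- jar_a: low white screw jar, 45 mm diameter, 38 mm high, bystander. Origin at the centre of its underside.
- jar_b: a second such jar, bystander, on the bench in front of the filled holder. Origin at the centre of its underside.
- brush: brush with a dark wooden handle lying on the bench, 165 mm long, 9 mm thick, bystander. Origin on its underside; x along it.
Not all that is in view belongs to the job. There is more than one size of the spatula; the job needs the largest. What is shaped like the holder but blue is not meant.

How it is judged:
On the way, in this order (a step that is already met when the one before it is completed fails the run):
1. the bottle stands upright and released in the tray (x of bottle in the frame of tray between -0.118 and 0.118 m and y of bottle in the frame of tray between -0.034 and 0.034 m and z of bottle in the frame of tray below 0.01 m and angle between bottle's own z axis and vertical below 0.15 rad and linear speed of bottle below 0.03 m/s and contact force between bottle and the fingers below 0.1 N), for 0.2 s.
2. the spatula is fully home in the free holder's slot and released (distance between spatula_tip and slot_home below 0.012 m and distance between spatula and slot_mouth below 0.012 m and linear speed of spatula below 0.03 m/s and contact force between spatula and the fingers below 0.1 N), for 0.2 s.
At the end, for the whole second after the job is handed in: Bottle upright (0.15 rad) on the tray floor, inside its walls (118 mm along, 34 mm across its centre); spatula in the free slot, tip within 12 mm of slot_home and shoulder within 12 mm of slot_mouth; both released and at rest (under 0.03 m/s) (all of step 1 and all of step 2); the robot touches nothing.
It fails at once if the bottle tipped more than 0.6 rad (angle between bottle's own z axis and vertical above 0.6 rad).
It fails at once if a bottle of the tray, the cup, the wash bottle, a jar or the brush moved more than 30 mm (distance of any of tray_bottle_a, tray_bottle_b, cup, wash_bottle, jar_a, jar_b, brush from where it was at the start of the episode above 0.03 m).
It also fails if it takes over 54 s, if anything falls off the work surface, if the arm or the gripper's body presses on something with over 40 N, if the wrist force passes 120 N, or if a joint passes its speed limit or range.

## Robot

A 7-joint arm with a two-finger parallel gripper is mounted at the origin on the work surface. World frame = base frame: x ahead of the robot, y to its left, z up, the work surface at z = 0. Lengths are in m, angles in rad, forces in N, time in s.
With the tool pointing down it reaches from about 0.35 to 0.9 m from the base axis. Payload 8.1 kg.
Tool frame: the origin (TCP) lies between the finger pads; the fingertips stand 22 mm ahead of it and the grasp point (between the pads) lies 3 mm ahead of it; z points along the fingers, y is the line along which they close (so a half turn about z gives the same grasp; the last joint's range is limited). The gripper opens to 92 mm and grips with 3 to 60 N. Pads are 19 mm wide; open, the fingers measure 130 mm over their backs; the gripper's body (75 mm by 190 mm) begins 47 mm behind the grasp point.
Start: joints at [-1.276, 0.434, 0.025, 1.573, -0.012, 1.134, -0.075], TCP at [0.242, 0.576, 0.249] pointing down, gripper open.
Joint ranges: [-2.62, 2.62], [-0.44, 2.09], [-1.27, 1.32], [0.08, 2.57], [-1.32, 4.46], [0.12, 2], [-2.74, 2.74]. Speed limits (rad/s): [2.22, 2.22, 3.01, 3.01, 3.14, 3.14, 3.14].

## Interface

Orientations are given as a 3x3 rotation matrix whose columns are the frame's x, y, z axes.
In Python, from station import sensors, viewer, order, spotter gives the robot as it stands.
- The arm moves only by the tool apply_moves, never from a script. Its argument "targets" is a list of rows, each an object of numbers: "claw": the closure, from 0 (fully open) to 1 (shut); "x", "y", "z": the shift along the tool's x, y, z in mm; "ax", "ay", "az": the turn, a rotation vector about the tool's x, y, z in degrees. A call has 1 to 20 rows; each row shifts and turns the commanded pose from where the row before left it, along the tool's axes as they then stand; what a row does not reach is not made up. A row lasts 1/12 s, in which the tool goes at most 41.7 mm and 7.16 degrees, less where a joint would pass 70% of its speed; a pose out of reach is approached as far as the arm can. A call with a gripper value outside its range is refused whole. The fingers move at their own pace and stop on an object; the grip force is fixed at half the most. Time passes only in rows, so rows that do not move let the fingers close. It gives the time, the measured TCP pose, the force, the opening and the grip force at its end, in the units of the state.
- sensors.observe(): the state, without advancing time (a new reading comes with each control period).
- viewer.snapshot(name): name is "side" or "top" or "wrist"; returns (picture, depth): 384x512x3 uint8, red, green, blue; 384x512 float32, m along the optical axis (not along the pixel's ray), 0 where there is no reading.
- viewer.calibration(name): a dict with "fx", "fy", "cx", "cy" (pixels), "R" (3x3) and "t" (3): a world point X has camera coordinates R X + t; the wrist camera has in their place "hand_eye" (4x4, takes a point from camera to tool coordinates, whose origin is the TCP and whose axes are the flange's). Camera axes: x right, y down, z forward; pixel columns grow to the right and rows downward; lengths in m; the calibration is good to about 2 mm. A picture is of the moment at which its call begins: read the wrist's pose just before it. calibration takes no time and is no camera call.
- order.finish_job(): hands the job in; it is judged then, once.
Trained networks look in the newest picture that a camera, given by its name, has taken for a name from the list of things; names that differ only in an ending like _2 or _b are one class to them, and where a whole thing is asked for, a point or a joint stands for the part that bears it (a point fixed in the world has none). Each returns a list of dicts, best first, with "p" (0 to 1); they miss things now and then, are a little off and sometimes report something else, mostly with a low value. They report only what shows in the picture. A call takes as long as a camera call. They do not tell look-alikes from the thing itself.
- spotter.regions_of(camera, thing): "pixels" (384x512 bool, what is visible of it) and "uv" ([column, row] in pixels, amid what is visible of it).
- spotter.pinpoint(camera, thing): "uv" ([column, row] in pixels: a listed point, or the origin of a listed thing).
The state is a dict: "time_s": time; "qpos": joint angles; "joint_velocities": joint speeds; "joint_torque": joint torques, N m; "eef_pos": TCP position; "orientation": TCP orientation; "force": force on the tool from outside, world axes, zero at the start; "moment": the same for the moment, N m; "opening": finger opening in m; "grip_force": force on a finger pad.
Only numpy, scipy, OpenCV 4.12 (cv2) and the standard library are available. Lean on these libraries where they do the work, as an engineer would, in place of code of your own. Each camera call takes 0.05 s, during which the arm holds its last target. There are 200 camera calls.

## Working session

There is one attempt and no reset: what is moved stays moved. The work goes in short steps, Python scripts to look and compute and a tool call to move; the robot and the scene stay as the last step left them, time stands still between calls to the robot, and variables do not carry over. Pictures are saved under pics/ and viewed, at most 10 in all, crops included, and the job is handed in when it is done.

Besides the shell and the picture viewer there is one more tool, called after "Request:" by a JSON object that holds its "op" and its "data". apply_moves: Moves the arm, as the interface text tells. Its arguments: {"type":"object","properties":{"targets":{"type":"array"}},"required":["targets"]}

```bash
ls; mkdir -p pics; cat > h.py <<'E'
import numpy as np, cv2
from station import sensors, viewer, order, spotter
def cal(n):
    c=viewer.calibration(n)
    if 'R' in c: return c,np.array(c['R']),np.array(c['t'])
    s=sensors.observe(); H=np.array(c['hand_eye']); Rw=np.array(s['orientation']);
    R=Rw@H[:3,:3]; p=Rw@H[:3,3]+np.array(s['eef_pos'])
    return c,R.T,-R.T@p
def ray(n,uv):
    c,R,t=cal(n); d=np.array([(uv[0]-c['cx'])/c['fx'],(uv[1]-c['cy'])/c['fy'],1]); return -R.T@t,R.T@d
def atz(n,uv,z):
    o,d=ray(n,uv); return o+d*(z-o[2])/d[2]
def cloud(n,depth):
    c,R,t=cal(n); v,u=np.mgrid[:384,:512]; P=np.stack([(u-c['cx'])/c['fx']*depth,(v-c['cy'])/c['fy']*depth,depth],-1)
    return (P-t)@R
E
cat > a.py <<'E'
from h import *
im={}
for n in('top','side'):
    p,d=viewer.snapshot(n); cv2.imwrite(f'pics/{n}0.png',p[:,:,::-1]); np.savez(f'pics/{n}0.npz',p=p,d=d); W=cloud(n,d)
    for th in 'bottle tray slab spatula spatula_grip spatula_tip holder slot_mouth slot_home cup wash_bottle jar_a brush'.split():
        for r in spotter.pinpoint(n,th)[:4]:
            u=r['uv']; i=np.clip(np.round(u).astype(int),0,[511,383]); print(n,th,round(r['p'],2),np.round(u,0),'depthpt',np.round(W[i[1],i[0]],3),'z0',np.round(atz(n,u,0)[:2],3))
s=sensors.observe();print(s['time_s'],s['orientation'],s['eef_pos'])
E
python3 a.py
```

```text
pics
top bottle 0.46 [212. 160.] depthpt [0.575 0.182 0.071] z0 [0.59  0.189]
top tray 0.71 [261. 194.] depthpt [0.479 0.032 0.012] z0 [0.48  0.031]
top tray 0.66 [359. 166.] depthpt [ 0.57  -0.282  0.005] z0 [ 0.573 -0.284]
top slab 0.67 [283. 178.] depthpt [ 0.53  -0.038  0.012] z0 [ 0.532 -0.038]
top spatula 0.62 [250. 242.] depthpt [0.33  0.067 0.001] z0 [0.329 0.068]
top spatula 0.59 [274. 180.] depthpt [ 0.521 -0.009  0.024] z0 [ 0.526 -0.011]
top spatula 0.54 [187. 266.] depthpt [0.256 0.26  0.01 ] z0 [0.256 0.262]
top spatula_grip 0.77 [237. 242.] depthpt [ 0.33   0.107 -0.001] z0 [0.33  0.106]
top spatula_grip 0.65 [184. 262.] depthpt [0.268 0.27  0.008] z0 [0.267 0.272]
top spatula_grip 0.64 [185. 165.] depthpt [0.561 0.265 0.064] z0 [0.577 0.275]
top spatula_grip 0.58 [284. 172.] depthpt [ 0.55  -0.041  0.011] z0 [ 0.554 -0.042]
top spatula_tip 0.79 [199. 284.] depthpt [0.202 0.223 0.001] z0 [0.202 0.223]
top spatula_tip 0.78 [262. 194.] depthpt [0.478 0.029 0.017] z0 [0.479 0.028]
top spatula_tip 0.72 [263. 236.] depthpt [ 0.348  0.026 -0.003] z0 [0.35  0.026]
top holder 
[... 2527 characters left out ...]
31. 159.] depthpt [0.551 0.244 0.064] z0 [0.619 0.335]
side cup 0.84 [354. 209.] depthpt [ 0.687 -0.102  0.007] z0 [ 0.695 -0.096]
side cup 0.53 [260. 215.] depthpt [0.488 0.045 0.003] z0 [0.492 0.048]
side wash_bottle 0.82 [326. 190.] depthpt [ 0.68  -0.009  0.024] z0 [0.712 0.015]
side jar_a 0.55 [225. 202.] depthpt [0.449 0.143 0.011] z0 [0.458 0.158]
side brush 0.74 [266. 257.] depthpt [ 0.386 -0.093  0.011] z0 [ 0.394 -0.084]
side brush 0.61 [228. 158.] depthpt [0.547 0.254 0.064] z0 [0.616 0.351]
1.4 [[-9.21851183e-01  3.87544050e-01  7.44973988e-05]
 [ 3.87544054e-01  9.21851183e-01  5.80752502e-05]
 [-4.61687976e-05  8.24077621e-05 -9.99999996e-01]] [0.24219219 0.57618369 0.24876998]
```

```bash
python3 -c "
import cv2
a=cv2.imread('pics/top0.png')[100:310,90:410];cv2.imwrite('pics/top0b.png',cv2.resize(a,None,fx=2.5,fy=2.5,interpolation=cv2.INTER_CUBIC))
a=cv2.imread('pics/side0.png')[90:320,100:440];cv2.imwrite('pics/side0b.png',cv2.resize(a,None,fx=2.3,fy=2.3,interpolation=cv2.INTER_CUBIC))"
```

```text
(no output)
```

View pics/top0b.png

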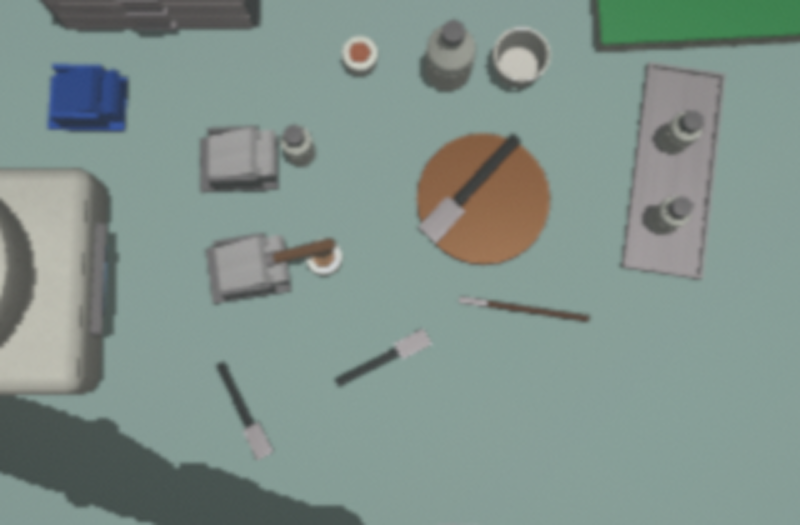

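View pics/side0b.png

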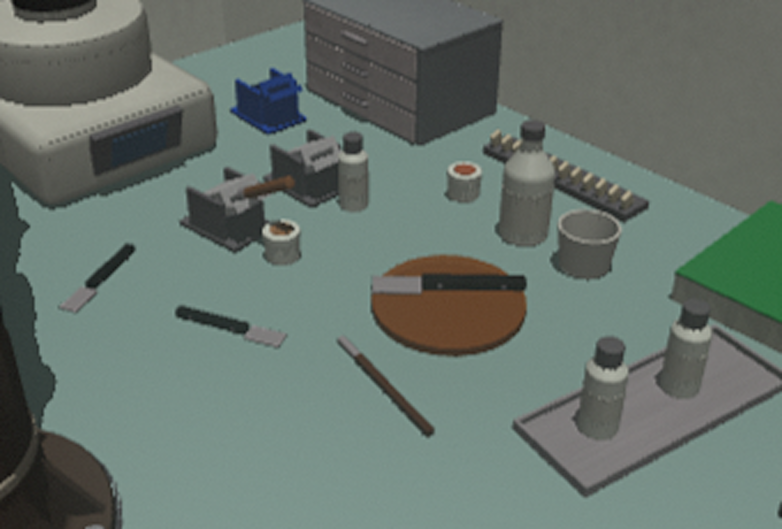

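The free grey holder is at top pixel (186,163), with the bottle at (209,158) in front of its mouth. The filled holder is at (188,206), the blue decoy at (125,138), the tray with its two bottles at (359,168), and the largest spatula is on the slab around (275,175). I'll measure these from depth next.

```bash
cat > m.py <<'E'
from h import *
Z={n:np.load(f'pics/{n}0.npz') for n in('top','side')}
C={n:cloud(n,Z[n]['d']).reshape(-1,3) for n in Z}
def sel(n,x,y,z): P=C[n]; return P[(P[:,0]>x[0])&(P[:,0]<x[1])&(P[:,1]>y[0])&(P[:,1]<y[1])&(P[:,2]>z[0])&(P[:,2]<z[1])]
def rect(P): 
    (c,s,a)=cv2.minAreaRect((P[:,:2]*1000).astype(np.float32)); return len(P),np.round(c,1),np.round(s,1),round(a,1)
for n in C:
  print(n)
  for nm,x,y in(('bottle',(.53,.62),(.14,.206)),('ta',(.57,.68),(-.35,-.24)),('tb',(.46,.56),(-.35,-.24))):
    P=sel(n,x,y,(.09,.115)); print(nm,'cap',len(P),rect(P) if len(P) else '',P[:,2].max() if len(P) else '')
    P=sel(n,x,y,(.02,.07)); print(nm,'body',rect(P))
  print('tray',rect(sel(n,(.4,.75),(-.4,-.2),(.008,.018))), rect(sel(n,(.4,.75),(-.4,-.2),(.003,.018))))
  print('slab',rect(sel(n,(.4,.65),(-.15,.08),(.006,.04))))
  P=sel(n,(.4,.65),(-.15,.08),(.02,.04)); print('handle',rect(P),np.median(P[:,2]), P[:,:2].min(0),P[:,:2].max(0))
  P=sel(n,(.48,.66),(.19,.36),(.02,.1)); print('holder',rect(P),P.max(0))
  P=sel(n,(.5,.66),(.19,.36),(.004,.013)); print('base',rect(P))
  P=sel(n,(.5,.66),(.19,.36),(.075,.1)); print('top',rect(P))
  P=sel(n,(.38,.52),(.1,.36),(.08,.13)); print('fulltool high',rect(P),P[:,:2].min(0),P[:,2].max())
E
python3 m.py
```

```text
top
bottle cap 55 (55, array([588.5, 192.6]), array([21.8, 21.4]), 0.0) 0.1044304800104481
bottle body (49, array([577.9, 186.9]), array([13., 36.]), 31.8)
ta cap 59 (59, array([ 604. , -283.3]), array([21.1, 24.2]), 44.5) 0.10727105933095366
ta body (65, array([ 594.8, -274.9]), array([35.6, 15. ]), 48.3)
tb cap 61 (61, array([ 499.2, -264.9]), array([21.8, 21. ]), 88.8) 0.10796495881299277
tb body (56, array([ 493.6, -256.7]), array([37.8, 18.4]), 35.5)
tray (404, array([ 580.1, -302.4]), array([304.4, 191.3]), 2.1) (1544, array([ 567.5, -299.5]), array([334.5, 198.4]), 0.2)
slab (2196, array([512.7, -36.4]), array([224.8, 213.3]), 0.5)
handle (182, array([543.4, -23.7]), array([ 18.3, 167.6]), 45.3) 0.02429554131379947 [ 0.48389136 -0.08220946] [0.60930831 0.03535768]
holder (697, array([575.6, 247.5]), array([ 69.4, 114.1]), 3.3) [0.61006846 0.30448805 0.09979836]
base (237, array([579.7, 274.4]), array([154.2, 168.1]), 0.1)
top (45, array([575.7, 222.8]), array([43.1, 64.9]), 3.9)
fulltool high (99, array([450.9, 175.7]), array([14.4, 67.6]), 9.7) [0.44117252 0.14215568] 0.11334
[... 441 characters left out ...]
493.4, -270.8]), array([20.9, 37.9]), 34.4)
tray (1493, array([ 581.4, -305.8]), array([310.2, 199.7]), 2.3) (5780, array([ 569.8, -300. ]), array([339.5, 199.9]), 0.0)
slab (2427, array([523.5, -32.3]), array([225.7, 246.1]), 88.7)
handle (307, array([544.7, -25.2]), array([ 26.1, 167.3]), 48.4) 0.027156748183782692 [ 0.47834611 -0.08588907] [0.60906645 0.0401342 ]
holder (527, array([577.8, 250.7]), array([ 71.2, 121. ]), 2.5) [0.61353094 0.30995995 0.09853769]
base (377, array([579.8, 274.7]), array([157.8, 170. ]), 0.4)
top (42, array([578.4, 220.5]), array([50.2, 61. ]), 3.8)
fulltool high (97, array([450.1, 173.6]), array([14.3, 63.5]), 14.6) [0.4432521  0.14274962] 0.11581596800466304
```

```bash
cat >> h.py <<'E'
def rel(p,R=None):
    s=sensors.observe(); R0=np.array(s['orientation']); print('shift mm',np.round(R0.T@(np.array(p)-s['eef_pos'])*1000,1))
    if R is not None:
        from scipy.spatial.transform import Rotation as Q; print('rotvec deg',np.round(Q.from_matrix(R0.T@R).as_rotvec(degrees=True),2))
E
cat > m2.py <<'E'
from m import *
print('----')
for n in C:
    P=sel(n,(.1,.62),(.33,.8),(.05,.6)); print('appliance',n,P.min(0) if len(P) else '',P.max(0) if len(P) else '')
    for y in np.arange(.36,.8,.06):
        P=sel(n,(.1,.62),(y,y+.06),(.05,.6)); print(round(y,2),len(P), P.min(0).round(2) if len(P) else'', P.max(0).round(2) if len(P) else '')
cr=[(648,66),(722,75),(702,278),(622,267)]
q=np.array([atz('top',(90+(u+.5)/2.5-.5,100+(v+.5)/2.5-.5),.012)[:2] for u,v in cr]);print(q,q.mean(0))
for n in('top','side'):
    viewer.snapshot(n); r=[r for r in spotter.regions_of(n,'tray') if r['uv'][0]>330]
    for k in r[:2]:
        v,u=np.nonzero(k['pixels']); P=np.array([atz(n,x,.012 ) for x in zip(u,v)]) ; print(n,k['p'],rect(P))
rel([.590,.193,.40])
E
python3 m2.py | sed -n '/----/,$p'
```

```text
----
appliance top [0.17848829 0.41486759 0.05003183] [0.61983879 0.72916735 0.59893519]
0.36 97 [0.35 0.41 0.07] [0.48 0.42 0.1 ]
0.42 1894 [0.22 0.42 0.05] [0.62 0.48 0.34]
0.48 4188 [0.18 0.48 0.08] [0.55 0.54 0.6 ]
0.54 3726 [0.2  0.54 0.08] [0.55 0.6  0.5 ]
0.6 2222 [0.26 0.6  0.08] [0.55 0.66 0.34]
0.66 557 [0.28 0.66 0.08] [0.55 0.72 0.32]
0.72 51 [0.3  0.72 0.09] [0.55 0.73 0.1 ]
0.78 0  
appliance side [0.22538834 0.41118732 0.05005349] [0.55185492 0.72987467 0.49129217]
0.36 148 [0.36 0.41 0.06] [0.48 0.42 0.1 ]
0.42 1846 [0.23 0.42 0.05] [0.55 0.48 0.34]
0.48 2552 [0.23 0.48 0.05] [0.55 0.54 0.48]
0.54 2719 [0.25 0.54 0.05] [0.55 0.6  0.49]
0.6 931 [0.26 0.6  0.05] [0.53 0.66 0.34]
0.66 231 [0.28 0.66 0.05] [0.44 0.72 0.32]
0.72 2 [0.3  0.72 0.1 ] [0.33 0.73 0.1 ]
0.78 0  
[[ 0.70058263 -0.25260195]
 [ 0.68841732 -0.34754032]
 [ 0.42526053 -0.30978679]
 [ 0.43921819 -0.21028752]] [ 0.56336967 -0.28005414]
top 0.92 (2190, array([ 563.9, -281.3]), array([102.6, 269.9]), 81.0)Traceback (most recent call last):
  File "m2.py", line 12, in <module>
    v,u=np.nonzero(k['pixels']); P=np.array([atz(n,x,.012 ) for x in zip(u,v)]) ; print(n,k['p'],rect(P))
                                             ~~~^^^^^^^^^^^
  File "h.py", line 12, in atz
    o,d=ray(n,uv); return o+d*(z-o[2])/d[2]
        ~~~^^^^^^
  File "h.py", line 10, in ray
    c,R,t=cal(n); d=np.array([(uv[0]-c['cx'])/c['fx'],(uv[1]-c['cy'])/c['fy'],1]); return -R.T@t,R.T@d
          ~~~^^^
  File "h.py", line 4, in cal
    c=viewer.calibration(n)
ValueError: time passes only in moves, steps and waits
```

```bash
sed -i 's/^def cal(n):/import functools\nvcal=functools.lru_cache(None)(viewer.calibration)\ndef cal(n):/; s/c=viewer.calibration(n)/c=vcal(n)/' h.py; python3 - <<'E'
from m import *
print('----')
for a in np.arange(.2,.6,.05):
    print(round(a,2),[round(float(np.percentile(P[:,2],98)),2) if len(P:=sel('top',(a,a+.05),(b,b+.05),(.03,.7)))>5 else 0 for b in np.arange(.35,.75,.05)])
viewer.snapshot('side')
for k in [r for r in spotter.regions_of('side','tray') if r['uv'][0]>330]:
    v,u=np.nonzero(k['pixels']); print(k['p'],rect(np.array([atz('side',x,.012 ) for x in zip(u,v)])))
E
```

```text
top
bottle cap 55 (55, array([588.5, 192.6]), array([21.8, 21.4]), 0.0) 0.1044304800104481
bottle body (49, array([577.9, 186.9]), array([13., 36.]), 31.8)
ta cap 59 (59, array([ 604. , -283.3]), array([21.1, 24.2]), 44.5) 0.10727105933095366
ta body (65, array([ 594.8, -274.9]), array([35.6, 15. ]), 48.3)
tb cap 61 (61, array([ 499.2, -264.9]), array([21.8, 21. ]), 88.8) 0.10796495881299277
tb body (56, array([ 493.6, -256.7]), array([37.8, 18.4]), 35.5)
tray (404, array([ 580.1, -302.4]), array([304.4, 191.3]), 2.1) (1544, array([ 567.5, -299.5]), array([334.5, 198.4]), 0.2)
slab (2196, array([512.7, -36.4]), array([224.8, 213.3]), 0.5)
handle (182, array([543.4, -23.7]), array([ 18.3, 167.6]), 45.3) 0.02429554131379947 [ 0.48389136 -0.08220946] [0.60930831 0.03535768]
holder (697, array([575.6, 247.5]), array([ 69.4, 114.1]), 3.3) [0.61006846 0.30448805 0.09979836]
base (237, array([579.7, 274.4]), array([154.2, 168.1]), 0.1)
top (45, array([575.7, 222.8]), array([43.1, 64.9]), 3.9)
fulltool high (99, array([450.9, 175.7]), array([14.4, 67.6]), 9.7) [0.44117252 0.14215568] 0.11334
[... 883 characters left out ...]
94 0.30995995 0.09853769]
base (377, array([579.8, 274.7]), array([157.8, 170. ]), 0.4)
top (42, array([578.4, 220.5]), array([50.2, 61. ]), 3.8)
fulltool high (97, array([450.1, 173.6]), array([14.3, 63.5]), 14.6) [0.4432521  0.14274962] 0.11581596800466304
----
0.2 [0.7, 0.7, 0.64, 0.49, 0.38, 0, 0, 0]
0.25 [0, 0.1, 0.61, 0.5, 0.48, 0.34, 0.1, 0.1]
0.3 [0, 0.1, 0.1, 0.19, 0.19, 0.33, 0.19, 0.1]
0.35 [0, 0.1, 0.18, 0.19, 0.32, 0.32, 0.32, 0.19]
0.4 [0, 0.1, 0.19, 0.19, 0.32, 0.32, 0.32, 0]
0.45 [0, 0.1, 0.18, 0.19, 0.32, 0.32, 0.32, 0]
0.5 [0, 0.1, 0.1, 0.19, 0.19, 0.19, 0.19, 0.1]
0.55 [0, 0, 0.08, 0.09, 0.09, 0.08, 0.09, 0]
0.75 (3469, array([ 568. , -283.3]), array([110.8, 284. ]), 81.2)
```

Request:
{"op": "apply_moves", "data": {"targets": [{"z": -40}, {"z": -40}, {"z": -40}, {"x": -29.3, "y": -13.6}, {"x": -29.3, "y": -13.6}, {"x": -29.3, "y": -13.6}, {"x": -29.3, "y": -13.6}, {"x": -29.3, "y": -13.6}, {"x": -29.3, "y": -13.6}, {"x": -29.3, "y": -13.6}, {"x": -29.3, "y": -13.6}, {"x": -29.3, "y": -13.6}, {"x": -29.3, "y": -13.6}, {"x": -29.3, "y": -13.6}, {"x": -29.3, "y": -13.6}, {"x": -29.3, "y": -13.6}, {"x": -29.3, "y": -13.6}, {"x": -29.3, "y": -13.6}, {"x": -29.3, "y": -13.6}]}}

```text
validation failed for argument at $.ta...
```

Request:
{"op": "apply_moves", "data": {"targets": [{"az": 6.8}, {"az": 6.8}, {"az": 6.8}, {"az": 6.8}, {"az": 6.8}, {"az": 6.8}, {"az": 6.8}, {"az": 6.8}, {"az": 6.8}, {"az": 6.0}, {}]}}

```text
validation failed for argument at $.ta...
```

Request:
{"op": "apply_moves", "data": {"targets": [{"claw": 0, "x": 0, "y": 0, "z": -40, "ax": 0, "ay": 0, "az": 0}, {"claw": 0, "x": 0, "y": 0, "z": -40, "ax": 0, "ay": 0, "az": 0}, {"claw": 0, "x": 0, "y": 0, "z": -40, "ax": 0, "ay": 0, "az": 0}, {"claw": 0, "x": -29.3, "y": -13.6, "z": 0, "ax": 0, "ay": 0, "az": 0}, {"claw": 0, "x": -29.3, "y": -13.6, "z": 0, "ax": 0, "ay": 0, "az": 0}, {"claw": 0, "x": -29.3, "y": -13.6, "z": 0, "ax": 0, "ay": 0, "az": 0}, {"claw": 0, "x": -29.3, "y": -13.6, "z": 0, "ax": 0, "ay": 0, "az": 0}, {"claw": 0, "x": -29.3, "y": -13.6, "z": 0, "ax": 0, "ay": 0, "az": 0}, {"claw": 0, "x": -29.3, "y": -13.6, "z": 0, "ax": 0, "ay": 0, "az": 0}, {"claw": 0, "x": -29.3, "y": -13.6, "z": 0, "ax": 0, "ay": 0, "az": 0}, {"claw": 0, "x": -29.3, "y": -13.6, "z": 0, "ax": 0, "ay": 0, "az": 0}, {"claw": 0, "x": -29.3, "y": -13.6, "z": 0, "ax": 0, "ay": 0, "az": 0}, {"claw": 0, "x": -29.3, "y": -13.6, "z": 0, "ax": 0, "ay": 0, "az": 0}, {"claw": 0, "x": -29.3, "y": -13.6, "z": 0, "ax": 0, "ay": 0, "az": 0}, {"claw": 0, "x": -29.3, "y": -13.6, "z": 0, "ax": 0, "ay": 0, "az": 0}, {"claw": 0, "x": -29.3, "y": -13.6, "z": 0, "ax": 0, "ay": 0, "az": 0}, {"claw": 0, "x": -29.3, "y": -13.6, "z": 0, "ax": 0, "ay": 0, "az": 0}, {"claw": 0, "x": -29.3, "y": -13.6, "z": 0, "ax": 0, "ay": 0, "az": 0}, {"claw": 0, "x": -29.3, "y": -13.6, "z": 0, "ax": 0, "ay": 0, "az": 0}]}}

```text
time_s: 3.28
eef_pos: [0.5908, 0.1926, 0.3689]
orientation: [[-0.922, 0.387, 0.0], [0.387, 0.922, 0.0], [-0.0, 0.0, -1.0]]
force: [0.4, 0.6, 0.2]
opening: 0.0918
grip_force: 0.0
```

Request:
{"op": "apply_moves", "data": {"targets": [{"claw": 0, "x": 0, "y": 0, "z": 0, "ax": 0, "ay": 0, "az": 6.8}, {"claw": 0, "x": 0, "y": 0, "z": 0, "ax": 0, "ay": 0, "az": 6.8}, {"claw": 0, "x": 0, "y": 0, "z": 0, "ax": 0, "ay": 0, "az": 6.8}, {"claw": 0, "x": 0, "y": 0, "z": 0, "ax": 0, "ay": 0, "az": 6.8}, {"claw": 0, "x": 0, "y": 0, "z": 0, "ax": 0, "ay": 0, "az": 6.8}, {"claw": 0, "x": 0, "y": 0, "z": 0, "ax": 0, "ay": 0, "az": 6.8}, {"claw": 0, "x": 0, "y": 0, "z": 0, "ax": 0, "ay": 0, "az": 6.8}, {"claw": 0, "x": 0, "y": 0, "z": 0, "ax": 0, "ay": 0, "az": 6.8}, {"claw": 0, "x": 0, "y": 0, "z": 0, "ax": 0, "ay": 0, "az": 6.8}, {"claw": 0, "x": 0, "y": 0, "z": 0, "ax": 0, "ay": 0, "az": 6.0}, {"claw": 0, "x": 0, "y": 0, "z": 0, "ax": 0, "ay": 0, "az": 0}]}}

```text
time_s: 4.2
eef_pos: [0.5899, 0.1941, 0.3687]
orientation: [[0.005, 1.0, -0.0], [1.0, -0.005, -0.0], [-0.0, -0.0, -1.0]]
force: [-0.3, 0.1, -0.5]
opening: 0.0917
grip_force: 0.0
```

```bash
sed -i 's/^for n in C:/for n in (C if __name__=="__main__" else []):/' m.py; python3 - <<'E'
from h import *
s=sensors.observe(); p,d=viewer.snapshot('wrist'); W=cloud('wrist',d)
np.savez('pics/w1.npz',p=p,d=d,W=W); cv2.imwrite('pics/w1.png',p[:,:,::-1])
for th in ('bottle','slot_mouth','slot_home','holder','jar_a'):
    for r in spotter.pinpoint('wrist',th)[:3]:
        print(th,round(r['p'],2),np.round(r['uv']),atz('wrist',r['uv'],.055)[:2].round(3),atz('wrist',r['uv'],.0275)[:2].round(3),atz('wrist',r['uv'],0)[:2].round(3))
C=W.reshape(-1,3)
P=C[(C[:,2]>.09)&(C[:,2]<.12)&(abs(C[:,0]-.59)<.04)&(abs(C[:,1]-.19)<.04)]; print('cap',len(P),cv2.minEnclosingCircle((P[:,:2]*1000).astype(np.float32)))
E
```

```text
bottle 0.64 [257. 150.] [0.594 0.205] [0.595 0.2  ] [0.595 0.196]
slot_mouth 0.78 [246. 125.] [0.578 0.241] [0.577 0.239] [0.576 0.237]
slot_mouth 0.74 [159. 118.] [0.452 0.251] [0.444 0.249] [0.435 0.248]
slot_home 0.62 [248.  94.] [0.581 0.284] [0.58  0.285] [0.579 0.286]
holder 0.67 [245. 102.] [0.577 0.273] [0.576 0.273] [0.575 0.273]
jar_a 0.92 [177. 170.] [0.473 0.174] [0.466 0.167] [0.459 0.161]
jar_a 0.75 [325. 195.] [0.7   0.134] [0.707 0.126] [0.714 0.117]
cap 266 ((592.2543334960938, 194.38836669921875), 12.384832382202148)
```

View pics/w1.png

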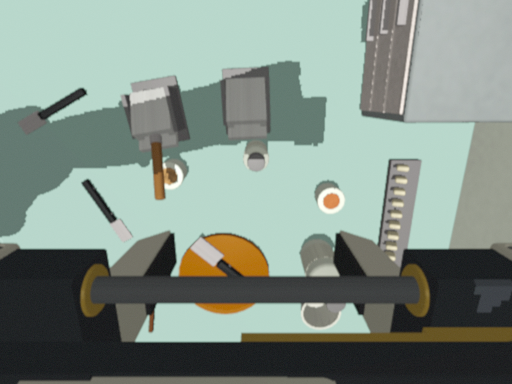

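Request:
{"op": "apply_moves", "data": {"targets": [{"claw": 0, "x": 0, "y": 2, "z": 30, "ax": 0, "ay": 0, "az": 0}, {"claw": 0, "x": 0, "y": 0, "z": 30, "ax": 0, "ay": 0, "az": 0}, {"claw": 0, "x": 0, "y": 0, "z": 30, "ax": 0, "ay": 0, "az": 0}, {"claw": 0, "x": 0, "y": 0, "z": 30, "ax": 0, "ay": 0, "az": 0}, {"claw": 0, "x": 0, "y": 0, "z": 30, "ax": 0, "ay": 0, "az": 0}, {"claw": 0, "x": 0, "y": 0, "z": 30, "ax": 0, "ay": 0, "az": 0}, {"claw": 0, "x": 0, "y": 0, "z": 30, "ax": 0, "ay": 0, "az": 0}, {"claw": 0, "x": 0, "y": 0, "z": 30, "ax": 0, "ay": 0, "az": 0}, {"claw": 0, "x": 0, "y": 0, "z": 30, "ax": 0, "ay": 0, "az": 0}, {"claw": 0, "x": 0, "y": 0, "z": 30, "ax": 0, "ay": 0, "az": 0}, {"claw": 0, "x": 0, "y": 0, "z": 0, "ax": 0, "ay": 0, "az": 0}, {"claw": 1, "x": 0, "y": 0, "z": 0, "ax": 0, "ay": 0, "az": 0}, {"claw": 1, "x": 0, "y": 0, "z": 0, "ax": 0, "ay": 0, "az": 0}, {"claw": 1, "x": 0, "y": 0, "z": 0, "ax": 0, "ay": 0, "az": 0}, {"claw": 1, "x": 0, "y": 0, "z": 0, "ax": 0, "ay": 0, "az": 0}, {"claw": 1, "x": 0, "y": 0, "z": 0, "ax": 0, "ay": 0, "az": 0}, {"claw": 1, "x": 0, "y": 0, "z": 0, "ax": 0, "ay": 0, "az": 0}, {"claw": 1, "x": 0, "y": 0, "z": 0, "ax": 0, "ay": 0, "az": 0}]}}

```text
time_s: 6.0
eef_pos: [0.5922, 0.1941, 0.0694]
orientation: [[-0.0, 1.0, 0.001], [1.0, 0.0, 0.001], [0.001, 0.001, -1.0]]
force: [-0.9, 0.6, -0.5]
opening: 0.0497
grip_force: 0.0
```

Request:
{"op": "apply_moves", "data": {"targets": [{"claw": 1, "x": 0, "y": 0, "z": 0, "ax": 0, "ay": 0, "az": 0}, {"claw": 1, "x": 0, "y": 0, "z": 0, "ax": 0, "ay": 0, "az": 0}, {"claw": 1, "x": 0, "y": 0, "z": 0, "ax": 0, "ay": 0, "az": 0}, {"claw": 1, "x": 0, "y": 0, "z": 0, "ax": 0, "ay": 0, "az": 0}]}}

```text
time_s: 6.33
eef_pos: [0.592, 0.194, 0.0688]
orientation: [[-0.0, 1.0, -0.0], [1.0, 0.0, 0.0], [0.0, -0.0, -1.0]]
force: [-1.0, 0.3, 2.8]
opening: 0.0373
grip_force: 30.0
```

Request:
{"op": "apply_moves", "data": {"targets": [{"claw": 1, "x": 0, "y": 0, "z": -15, "ax": 0, "ay": 0, "az": 0}, {"claw": 1, "x": 0, "y": 0, "z": -30, "ax": 0, "ay": 0, "az": 0}, {"claw": 1, "x": 0, "y": 0, "z": -30, "ax": 0, "ay": 0, "az": 0}, {"claw": 1, "x": 0, "y": 0, "z": -30, "ax": 0, "ay": 0, "az": 0}, {"claw": 1, "x": 0, "y": 0, "z": -30, "ax": 0, "ay": 0, "az": 0}, {"claw": 1, "x": 0, "y": 0, "z": -30, "ax": 0, "ay": 0, "az": 0}, {"claw": 1, "x": 0, "y": 0, "z": -30, "ax": 0, "ay": 0, "az": 0}, {"claw": 1, "x": 0, "y": 0, "z": -30, "ax": 0, "ay": 0, "az": 0}, {"claw": 1, "x": -15, "y": 0, "z": 0, "ax": 0, "ay": 0, "az": 0}, {"claw": 1, "x": -30, "y": 0, "z": 0, "ax": 0, "ay": 0, "az": 0}]}}

```text
time_s: 7.17
eef_pos: [0.5925, 0.153, 0.295]
orientation: [[-0.007, 1.0, 0.003], [1.0, 0.007, 0.003], [0.003, 0.003, -1.0]]
force: [0.0, -0.4, -2.4]
opening: 0.0374
grip_force: 30.0
```

Request:
{"op": "apply_moves", "data": {"targets": [{"claw": 1, "x": -29.7, "y": 4.9, "z": 0, "ax": 0, "ay": 0, "az": 0}, {"claw": 1, "x": -29.7, "y": 4.9, "z": 0, "ax": 0, "ay": 0, "az": 0}, {"claw": 1, "x": -29.7, "y": 4.9, "z": 0, "ax": 0, "ay": 0, "az": 0}, {"claw": 1, "x": -29.7, "y": 4.9, "z": 0, "ax": 0, "ay": 0, "az": 0}, {"claw": 1, "x": -29.7, "y": 4.9, "z": 0, "ax": 0, "ay": 0, "az": 0}, {"claw": 1, "x": -29.7, "y": 4.9, "z": 0, "ax": 0, "ay": 0, "az": 0}, {"claw": 1, "x": -29.7, "y": 4.9, "z": 0, "ax": 0, "ay": 0, "az": 0}, {"claw": 1, "x": -29.7, "y": 4.9, "z": 0, "ax": 0, "ay": 0, "az": 0}, {"claw": 1, "x": -29.7, "y": 4.9, "z": 0, "ax": 0, "ay": 0, "az": 0}, {"claw": 1, "x": -29.7, "y": 4.9, "z": 0, "ax": 0, "ay": 0, "az": 0}, {"claw": 1, "x": -29.7, "y": 4.9, "z": 0, "ax": 0, "ay": 0, "az": 0}, {"claw": 1, "x": -29.7, "y": 4.9, "z": 0, "ax": 0, "ay": 0, "az": 0}, {"claw": 1, "x": -29.7, "y": 4.9, "z": 0, "ax": 0, "ay": 0, "az": 0}, {"claw": 1, "x": -29.7, "y": 4.9, "z": 0, "ax": 0, "ay": 0, "az": 0}, {"claw": 1, "x": -29.7, "y": 4.9, "z": 0, "ax": 0, "ay": 0, "az": 0}, {"claw": 1, "x": 0, "y": 0, "z": 0, "ax": 0, "ay": 0, "az": 0}]}}

```text
time_s: 8.5
eef_pos: [0.6631, -0.3047, 0.2924]
orientation: [[0.008, 1.0, -0.003], [1.0, -0.008, -0.004], [-0.004, -0.003, -1.0]]
force: [-2.9, -1.6, -1.1]
opening: 0.0372
grip_force: 30.0
```

Request:
{"op": "apply_moves", "data": {"targets": [{"claw": 1, "x": 0, "y": 0, "z": 0, "ax": 0, "ay": 0, "az": 6.6}, {"claw": 1, "x": 0, "y": 0, "z": 0, "ax": 0, "ay": 0, "az": 6.6}, {"claw": 1, "x": 0, "y": 0, "z": 0, "ax": 0, "ay": 0, "az": 6.6}, {"claw": 1, "x": 0, "y": 0, "z": 0, "ax": 0, "ay": 0, "az": 6.6}, {"claw": 1, "x": 0, "y": 0, "z": 0, "ax": 0, "ay": 0, "az": 6.6}, {"claw": 1, "x": 0, "y": 0, "z": 0, "ax": 0, "ay": 0, "az": 6.6}, {"claw": 1, "x": 0, "y": 0, "z": 0, "ax": 0, "ay": 0, "az": 6.6}, {"claw": 1, "x": 0, "y": 0, "z": 0, "ax": 0, "ay": 0, "az": 6.6}, {"claw": 1, "x": 0, "y": 0, "z": 0, "ax": 0, "ay": 0, "az": 6.6}, {"claw": 1, "x": 0, "y": 0, "z": 0, "ax": 0, "ay": 0, "az": 6.6}, {"claw": 1, "x": 0, "y": 0, "z": 0, "ax": 0, "ay": 0, "az": 6.6}, {"claw": 1, "x": 0, "y": 0, "z": 0, "ax": 0, "ay": 0, "az": 6.6}, {"claw": 1, "x": 0, "y": 0, "z": 0, "ax": 0, "ay": 0, "az": 6.6}, {"claw": 1, "x": 0, "y": 0, "z": 0, "ax": 0, "ay": 0, "az": 6.6}, {"claw": 1, "x": 0, "y": 0, "z": 0, "ax": 0, "ay": 0, "az": 6.6}, {"claw": 1, "x": 0, "y": 0, "z": 0, "ax": 0, "ay": 0, "az": 0}, {"claw": 1, "x": 0, "y": 0, "z": 0, "ax": 0, "ay": 0, "az": 0}]}}

```text
time_s: 9.92
eef_pos: [0.6653, -0.2966, 0.293]
orientation: [[0.988, -0.153, -0.001], [-0.153, -0.988, -0.0], [-0.001, 0.0, -1.0]]
force: [0.0, -0.2, -1.3]
opening: 0.0373
grip_force: 30.0
```

Request:
{"op": "apply_moves", "data": {"targets": [{"claw": 1, "x": 0, "y": 0, "z": 28, "ax": 0, "ay": 0, "az": 0}, {"claw": 1, "x": 0, "y": 0, "z": 28, "ax": 0, "ay": 0, "az": 0}, {"claw": 1, "x": 0, "y": 0, "z": 28, "ax": 0, "ay": 0, "az": 0}, {"claw": 1, "x": 0, "y": 0, "z": 28, "ax": 0, "ay": 0, "az": 0}, {"claw": 1, "x": 0, "y": 0, "z": 28, "ax": 0, "ay": 0, "az": 0}, {"claw": 1, "x": 0, "y": 0, "z": 28, "ax": 0, "ay": 0, "az": 0}, {"claw": 1, "x": 0, "y": 0, "z": 28, "ax": 0, "ay": 0, "az": 0}, {"claw": 1, "x": 0, "y": 0, "z": 14, "ax": 0, "ay": 0, "az": 0}, {"claw": 1, "x": 0, "y": 0, "z": 5, "ax": 0, "ay": 0, "az": 0}, {"claw": 1, "x": 0, "y": 0, "z": 3, "ax": 0, "ay": 0, "az": 0}, {"claw": 1, "x": 0, "y": 0, "z": 0, "ax": 0, "ay": 0, "az": 0}, {"claw": 1, "x": 0, "y": 0, "z": 0, "ax": 0, "ay": 0, "az": 0}]}}

```text
time_s: 10.92
eef_pos: [0.6663, -0.2972, 0.0775]
orientation: [[0.988, -0.156, 0.002], [-0.156, -0.988, -0.001], [0.002, 0.001, -1.0]]
force: [-0.2, -0.3, 0.0]
opening: 0.0375
grip_force: 30.0
```

Request:
{"op": "apply_moves", "data": {"targets": [{"claw": 1, "x": 0, "y": 0, "z": 2, "ax": 0, "ay": 0, "az": 0}, {"claw": 1, "x": 0, "y": 0, "z": 0, "ax": 0, "ay": 0, "az": 0}]}}

```text
time_s: 11.08
eef_pos: [0.666, -0.2968, 0.0747]
orientation: [[0.988, -0.156, 0.001], [-0.156, -0.988, -0.0], [0.002, 0.0, -1.0]]
force: [-0.4, -0.2, -1.3]
opening: 0.0373
grip_force: 30.0
```

Still hanging, so I'll lower it 1.5 mm, open and retreat.

Request:
{"op": "apply_moves", "data": {"targets": [{"claw": 1, "x": 0, "y": 0, "z": 1.5, "ax": 0, "ay": 0, "az": 0}, {"claw": 1, "x": 0, "y": 0, "z": 0, "ax": 0, "ay": 0, "az": 0}, {"claw": 0, "x": 0, "y": 0, "z": 0, "ax": 0, "ay": 0, "az": 0}, {"claw": 0, "x": 0, "y": 0, "z": 0, "ax": 0, "ay": 0, "az": 0}, {"claw": 0, "x": 0, "y": 0, "z": 0, "ax": 0, "ay": 0, "az": 0}, {"claw": 0, "x": 0, "y": 0, "z": 0, "ax": 0, "ay": 0, "az": 0}, {"claw": 0, "x": 0, "y": 0, "z": 0, "ax": 0, "ay": 0, "az": 0}, {"claw": 0, "x": 0, "y": 0, "z": 0, "ax": 0, "ay": 0, "az": 0}]}}

```text
time_s: 11.75
eef_pos: [0.6655, -0.2965, 0.0721]
orientation: [[0.988, -0.156, -0.0], [-0.156, -0.988, 0.0], [-0.0, -0.0, -1.0]]
force: [0.2, -0.3, -0.3]
opening: 0.0728
grip_force: 0.0
```

Request:
{"op": "apply_moves", "data": {"targets": [{"claw": 0, "x": 0, "y": 0, "z": -15, "ax": 0, "ay": 0, "az": 0}, {"claw": 0, "x": 0, "y": 0, "z": -30, "ax": 0, "ay": 0, "az": 0}, {"claw": 0, "x": 0, "y": 0, "z": -30, "ax": 0, "ay": 0, "az": 0}, {"claw": 0, "x": 0, "y": 0, "z": -30, "ax": 0, "ay": 0, "az": 0}, {"claw": 0, "x": 0, "y": 0, "z": -30, "ax": 0, "ay": 0, "az": 0}, {"claw": 0, "x": 0, "y": 0, "z": -30, "ax": 0, "ay": 0, "az": 0}, {"claw": 0, "x": 0, "y": 0, "z": -30, "ax": 0, "ay": 0, "az": 0}]}}

```text
time_s: 12.33
eef_pos: [0.6651, -0.2968, 0.2702]
orientation: [[0.988, -0.157, 0.001], [-0.157, -0.988, -0.001], [0.001, 0.001, -1.0]]
force: [0.7, -0.6, 0.1]
opening: 0.0921
grip_force: 0.0
```

```bash
python3 - <<'E'
from h import *
p,d=viewer.snapshot('side');W=cloud('side',d).reshape(-1,3);cv2.imwrite('pics/s2.png',cv2.resize(p[150:340,250:500,::-1],None,fx=3,fy=3))
for x,y in((.6655,-.297),(.6045,-.2833),(.5005,-.265)):
    P=W[(np.hypot(W[:,0]-x,W[:,1]-y)<.03)&(W[:,2]>.09)&(W[:,2]<.12)];print(len(P),cv2.minEnclosingCircle((P[:,:2]*1000).astype(np.float32)),P[:,2].max())
E
```

```text
126 ((665.8533935546875, -295.9383239746094), 13.340067863464355) 0.10895599375642734
137 ((606.677490234375, -282.9818420410156), 13.422110557556152) 0.10860802064112161
147 ((501.8826599121094, -265.1552734375), 13.333317756652832) 0.10870342327563721
```

View pics/s2.png

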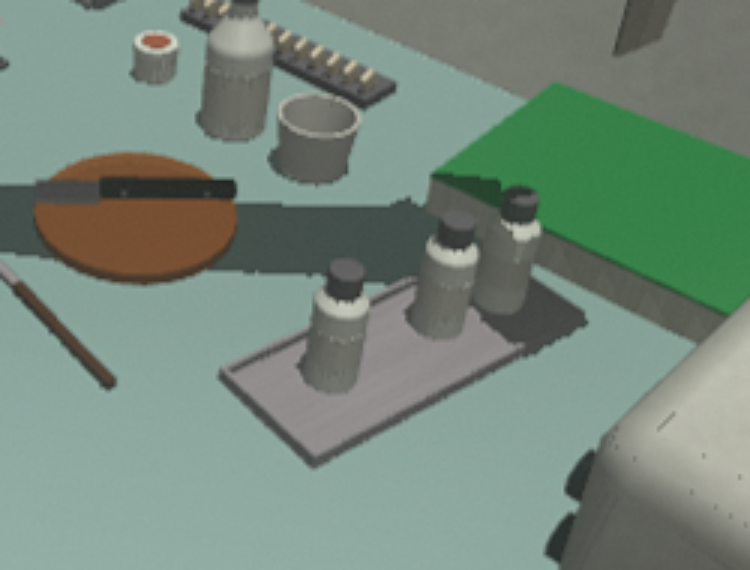

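The bottle stands upright in the tray at crop (510,260), cap height the same as its neighbours. Now the arm goes over the slab.

Request:
{"op": "apply_moves", "data": {"targets": [{"claw": 0, "x": -15.9, "y": -25.8, "z": 0, "ax": 0, "ay": 0, "az": 0}, {"claw": 0, "x": -15.9, "y": -25.8, "z": 0, "ax": 0, "ay": 0, "az": 0}, {"claw": 0, "x": -15.9, "y": -25.8, "z": 0, "ax": 0, "ay": 0, "az": 0}, {"claw": 0, "x": -15.9, "y": -25.8, "z": 0, "ax": 0, "ay": 0, "az": 0}, {"claw": 0, "x": -15.9, "y": -25.8, "z": 0, "ax": 0, "ay": 0, "az": 0}, {"claw": 0, "x": -15.9, "y": -25.8, "z": 0, "ax": 0, "ay": 0, "az": 0}, {"claw": 0, "x": -15.9, "y": -25.8, "z": 0, "ax": 0, "ay": 0, "az": 0}, {"claw": 0, "x": -15.9, "y": -25.8, "z": 0, "ax": 0, "ay": 0, "az": 0}, {"claw": 0, "x": -15.9, "y": -25.8, "z": 0, "ax": 0, "ay": 0, "az": 0}, {"claw": 0, "x": 0, "y": 0, "z": 0, "ax": 0, "ay": 0, "az": -6.8}, {"claw": 0, "x": 0, "y": 0, "z": 0, "ax": 0, "ay": 0, "az": -6.8}, {"claw": 0, "x": 0, "y": 0, "z": 0, "ax": 0, "ay": 0, "az": -6.8}, {"claw": 0, "x": 0, "y": 0, "z": 0, "ax": 0, "ay": 0, "az": -6.8}, {"claw": 0, "x": 0, "y": 0, "z": 0, "ax": 0, "ay": 0, "az": -6.8}, {"claw": 0, "x": 0, "y": 0, "z": 0, "ax": 0, "ay": 0, "az": -6.8}, {"claw": 0, "x": 0, "y": 0, "z": 0, "ax": 0, "ay": 0, "az": -6.8}, {"claw": 0, "x": 0, "y": 0, "z": 0, "ax": 0, "ay": 0, "az": -6.8}, {"claw": 0, "x": 0, "y": 0, "z": 0, "ax": 0, "ay": 0, "az": -6.8}, {"claw": 0, "x": 0, "y": 0, "z": 0, "ax": 0, "ay": 0, "az": -6.8}]}}

```text
time_s: 13.97
eef_pos: [0.5605, -0.0453, 0.2682]
orientation: [[0.511, 0.86, 0.001], [0.86, -0.511, 0.0], [0.001, 0.001, -1.0]]
force: [-0.3, -0.7, -0.0]
opening: 0.0915
grip_force: 0.0
```

Request:
{"op": "apply_moves", "data": {"targets": [{"claw": 0, "x": 0, "y": 0, "z": 0, "ax": 0, "ay": 0, "az": -6.8}, {"claw": 0, "x": 0, "y": 0, "z": 0, "ax": 0, "ay": 0, "az": -6.8}, {"claw": 0, "x": 0, "y": 0, "z": 0, "ax": 0, "ay": 0, "az": -6.8}, {"claw": 0, "x": 0, "y": 0, "z": 0, "ax": 0, "ay": 0, "az": -6.8}, {"claw": 0, "x": 0, "y": 0, "z": 0, "ax": 0, "ay": 0, "az": -6.8}, {"claw": 0, "x": 0, "y": 0, "z": 0, "ax": 0, "ay": 0, "az": -6.8}, {"claw": 0, "x": 0, "y": 0, "z": 0, "ax": 0, "ay": 0, "az": -6.8}, {"claw": 0, "x": 0, "y": 0, "z": 0, "ax": 0, "ay": 0, "az": -6.8}, {"claw": 0, "x": 0, "y": 0, "z": 0, "ax": 0, "ay": 0, "az": -6.8}, {"claw": 0, "x": 0, "y": 0, "z": 0, "ax": 0, "ay": 0, "az": -6.8}, {"claw": 0, "x": 0, "y": 0, "z": 0, "ax": 0, "ay": 0, "az": -6.8}, {"claw": 0, "x": 0, "y": 0, "z": 0, "ax": 0, "ay": 0, "az": 0}, {"claw": 0, "x": 0, "y": 0, "z": 0, "ax": 0, "ay": 0, "az": 0}]}}

```text
time_s: 15.05
eef_pos: [0.5605, -0.0454, 0.2679]
orientation: [[-0.689, 0.725, 0.001], [0.725, 0.689, 0.0], [-0.0, 0.001, -1.0]]
force: [-0.0, -0.1, -0.1]
opening: 0.0919
grip_force: 0.0
```

```bash
cat > sp.py <<'E'
from h import *
p,d=viewer.snapshot('wrist'); W=cloud('wrist',d)
np.savez('pics/w3.npz',p=p,d=d,W=W); cv2.imwrite('pics/w3.png',p[:,:,::-1])
for th,z in (('spatula',.012),('spatula_grip',.019),('spatula_tip',.012),('slab',0)):
    for r in spotter.pinpoint('wrist',th)[:2]: print(th,round(r['p'],2),np.round(r['uv']),atz('wrist',r['uv'],z)[:2].round(4))
for r in spotter.regions_of('wrist','spatula')[:2]:
    m=r['pixels']; g=p.astype(int).sum(-1); v,u=np.nonzero(m&(g<200)); P=np.array([atz('wrist',q,.026)[:2] for q in zip(u,v)])*1000
    R=cv2.minAreaRect(P.astype(np.float32)); print(r['p'],m.sum(),'handle',len(P),R,cv2.boxPoints(R).round(1).tolist())
    v,u=np.nonzero(m&(g>=250)); P=np.array([atz('wrist',q,.016)[:2] for q in zip(u,v)])*1000; print('blade',len(P),cv2.minAreaRect(P.astype(np.float32)))
    H=W[m]; print('z handle',np.median(W[m&(g<200)][:,2]),'blade',np.median(W[m&(g>=250)][:,2]))
s=sensors.observe();print(s['eef_pos'],s['orientation'],s['qpos'])
E
python3 sp.py
```

```text
spatula 0.92 [257. 120.] [ 0.5245 -0.0011]
spatula_grip 0.95 [258. 155.] [ 0.5546 -0.0315]
spatula_grip 0.33 [307. 249.] [ 0.6973 -0.0798]
spatula_tip 0.67 [136.  93.] [ 0.3947 -0.08  ]
spatula_tip 0.66 [256.  73.] [0.4852 0.0379]
slab 0.9 [237. 145.] [ 0.5274 -0.0423]
slab 0.3 [255. 118.] [ 0.5211 -0.0014]
0.74 1328 handle 26 ((596.8048706054688, 235.82733154296875), (74.85780334472656, 12.314587593078613), 45.96154022216797) [[566.4000244140625, 213.1999969482422], [575.2000122070312, 204.60000610351562], [627.2000122070312, 258.5], [618.4000244140625, 267.0]]
blade 760 ((604.177734375, 235.67530822753906), (88.2489013671875, 31.014495849609375), 43.739532470703125)
z handle 0.014037993643948296 blade 0.05407426999392712
0.59 2290 handle 941 ((564.3104858398438, -39.293663024902344), (13.985417366027832, 111.57025146484375), 47.693294525146484) [[518.2999877929688, -6.900000095367432], [600.9000244140625, -82.0], [610.2999877929688, -71.69999694824219], [527.7999877929688, 3.4000000953674316]]Traceback (most recent call last):
  File "sp.py", line 9, in <module>
    v,u=np.nonzero(m&(g>=250)); P=np.array([atz('wrist',q,.016)[:2] for q in zip(u,v)])*1000; print('blade',len(P),cv2.minAreaRect(P.astype(np.float32)))
                                            ~~~^^^^^^^^^^^^^^^^
  File "h.py", line 14, in atz
    o,d=ray(n,uv); return o+d*(z-o[2])/d[2]
        ~~~^^^^^^
  File "h.py", line 12, in ray
    c,R,t=cal(n); d=np.array([(uv[0]-c['cx'])/c['fx'],(uv[1]-c['cy'])/c['fy'],1]); return -R.T@t,R.T@d
          ~~~^^^
  File "h.py", line 8, in cal
    s=sensors.observe(); H=np.array(c['hand_eye']); Rw=np.array(s['orientation']);
ValueError: time passes only in moves, steps and waits
```

View pics/w3.png

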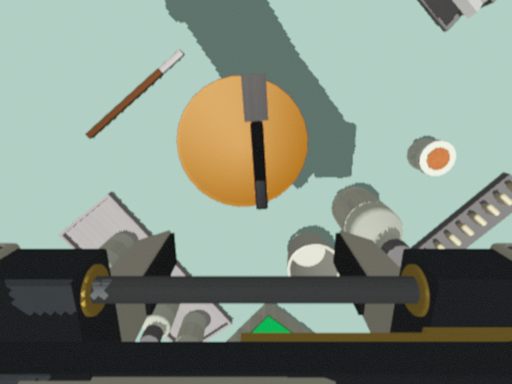

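```bash
python3 - <<'E'
import sys
from m import *
W=np.load('pics/w3.npz')['W'].reshape(-1,3); C['w']=W
for n in C:
    for z in((.02,.09),(.09,.12),(.135,.17)):
        P=sel(n,(.62,.76),(-.05,.06),z)
        if len(P)>10: print(n,z,len(P),cv2.minEnclosingCircle((P[:,:2]*1000).astype(np.float32)),P[:,:2].min(0),P[:,:2].max(0))
E
```

```text
top (0.02, 0.09) 136 ((699.3563232421875, 4.28622579574585), 31.521751403808594) [ 0.66789883 -0.02551135] [0.72813676 0.03450829]
top (0.09, 0.12) 201 ((699.0330810546875, 4.058065891265869), 29.11117935180664) [ 0.67119746 -0.02187673] [0.72255279 0.03273071]
top (0.135, 0.17) 78 ((698.7515258789062, 4.380083084106445), 13.5946683883667) [ 0.68594776 -0.00696156] [0.711181   0.01651992]
side (0.02, 0.09) 490 ((693.9232177734375, -11.3685941696167), 40.17983627319336) [ 0.66956392 -0.04949174] [0.72024337 0.02675455]
side (0.09, 0.12) 261 ((698.838134765625, 2.704904794692993), 28.860719680786133) [ 0.67190713 -0.02608713] [0.71984512 0.03083869]
side (0.135, 0.17) 96 ((702.1122436523438, 3.6646647453308105), 15.932876586914062) [ 0.68633329 -0.00908684] [0.71791095 0.0185643 ]
w (0.02, 0.09) 1174 ((698.7025146484375, 5.625201225280762), 30.013153076171875) [ 0.67196924 -0.02411107] [0.70276911 0.03536148]
w (0.09, 0.12) 1230 ((697.980224609375, 8.38166618347168), 28.538604736328125) [ 0.67325149 -0.01530176] [0.72213727 0.0342486 ]
w (0.135, 0.17) 430 ((699.6619873046875, 6.655052661895752), 12.17221736907959) [ 0.68818869 -0.00119027] [0.7092573  0.01880492]
```

Request:
{"op": "apply_moves", "data": {"targets": [{"claw": 0, "x": 0, "y": 0, "z": 0, "ax": 0, "ay": 0, "az": -3.3}, {"claw": 0, "x": 18, "y": 6.4, "z": 28, "ax": 0, "ay": 0, "az": 0}, {"claw": 0, "x": 0, "y": 0, "z": 28, "ax": 0, "ay": 0, "az": 0}, {"claw": 0, "x": 0, "y": 0, "z": 28, "ax": 0, "ay": 0, "az": 0}, {"claw": 0, "x": 0, "y": 0, "z": 28, "ax": 0, "ay": 0, "az": 0}, {"claw": 0, "x": 0, "y": 0, "z": 28, "ax": 0, "ay": 0, "az": 0}, {"claw": 0.3, "x": 0, "y": 0, "z": 28, "ax": 0, "ay": 0, "az": 0}, {"claw": 0.4, "x": 0, "y": 0, "z": 28, "ax": 0, "ay": 0, "az": 0}, {"claw": 0.4, "x": 0, "y": 0, "z": 20, "ax": 0, "ay": 0, "az": 0}, {"claw": 0.4, "x": 0, "y": 0, "z": 8, "ax": 0, "ay": 0, "az": 0}, {"claw": 0.4, "x": 0, "y": 0, "z": 4, "ax": 0, "ay": 0, "az": 0}, {"claw": 0.4, "x": 0, "y": 0, "z": 0, "ax": 0, "ay": 0, "az": 0}, {"claw": 0.4, "x": 0, "y": 0, "z": 0, "ax": 0, "ay": 0, "az": 0}, {"claw": 0.4, "x": 0, "y": 0, "z": 0, "ax": 0, "ay": 0, "az": 0}]}}

```text
time_s: 16.52
eef_pos: [0.5527, -0.0279, 0.0405]
orientation: [[-0.732, 0.681, 0.002], [0.681, 0.732, 0.0], [-0.002, 0.002, -1.0]]
force: [0.2, 0.5, 0.2]
opening: 0.0555
grip_force: 0.0
```

Request:
{"op": "apply_moves", "data": {"targets": [{"claw": 0.4, "x": 0, "y": 0, "z": 3.5, "ax": 0, "ay": 0, "az": 0}, {"claw": 0.4, "x": 0, "y": 0, "z": 0, "ax": 0, "ay": 0, "az": 0}, {"claw": 1, "x": 0, "y": 0, "z": 0, "ax": 0, "ay": 0, "az": 0}, {"claw": 1, "x": 0, "y": 0, "z": 0, "ax": 0, "ay": 0, "az": 0}, {"claw": 1, "x": 0, "y": 0, "z": 0, "ax": 0, "ay": 0, "az": 0}, {"claw": 1, "x": 0, "y": 0, "z": 0, "ax": 0, "ay": 0, "az": 0}, {"claw": 1, "x": 0, "y": 0, "z": 0, "ax": 0, "ay": 0, "az": 0}, {"claw": 1, "x": 0, "y": 0, "z": 0, "ax": 0, "ay": 0, "az": 0}, {"claw": 1, "x": 0, "y": 0, "z": 0, "ax": 0, "ay": 0, "az": 0}, {"claw": 1, "x": 0, "y": 0, "z": 0, "ax": 0, "ay": 0, "az": 0}]}}

```text
time_s: 17.35
eef_pos: [0.5516, -0.028, 0.0357]
orientation: [[-0.733, 0.681, -0.0], [0.681, 0.733, -0.0], [0.0, -0.0, -1.0]]
force: [-0.3, 0.3, 0.9]
opening: 0.0155
grip_force: 30.0
```

Request:
{"op": "apply_moves", "data": {"targets": [{"claw": 1, "x": 0, "y": 0, "z": -14, "ax": 0, "ay": 0, "az": 0}, {"claw": 1, "x": 0, "y": 0, "z": -28, "ax": 0, "ay": 0, "az": 0}, {"claw": 1, "x": 0, "y": 0, "z": -28, "ax": 0, "ay": 0, "az": 0}, {"claw": 1, "x": 0, "y": 0, "z": -28, "ax": 0, "ay": 0, "az": 0}, {"claw": 1, "x": 0, "y": 0, "z": -28, "ax": 0, "ay": 0, "az": 0}, {"claw": 1, "x": 0, "y": 0, "z": -28, "ax": 0, "ay": 0, "az": 0}, {"claw": 1, "x": 0, "y": 0, "z": -28, "ax": 0, "ay": 0, "az": 0}, {"claw": 1, "x": 0, "y": 0, "z": -18, "ax": 0, "ay": 0, "az": 0}, {"claw": 1, "x": 0, "y": 0, "z": 0, "ax": 0, "ay": 0, "az": 6.7}, {"claw": 1, "x": 0, "y": 0, "z": 0, "ax": 0, "ay": 0, "az": 6.7}, {"claw": 1, "x": 0, "y": 0, "z": 0, "ax": 0, "ay": 0, "az": 6.7}, {"claw": 1, "x": 0, "y": 0, "z": 0, "ax": 0, "ay": 0, "az": 6.7}, {"claw": 1, "x": 0, "y": 0, "z": 0, "ax": 0, "ay": 0, "az": 6.7}, {"claw": 1, "x": 0, "y": 0, "z": 0, "ax": 0, "ay": 0, "az": 6.7}, {"claw": 1, "x": 0, "y": 0, "z": 0, "ax": 0, "ay": 0, "az": 6.7}]}}

```text
time_s: 18.6
eef_pos: [0.5514, -0.0278, 0.2355]
orientation: [[0.002, 1.0, -0.0], [1.0, -0.002, 0.0], [0.0, -0.0, -1.0]]
force: [0.7, 0.2, -2.0]
opening: 0.0154
grip_force: 30.0
```

Request:
{"op": "apply_moves", "data": {"targets": [{"claw": 1, "x": 21, "y": 3.2, "z": 0, "ax": 0, "ay": 0, "az": 0}, {"claw": 1, "x": 21, "y": 3.2, "z": 0, "ax": 0, "ay": 0, "az": 0}, {"claw": 1, "x": 21, "y": 3.2, "z": 0, "ax": 0, "ay": 0, "az": 0}, {"claw": 1, "x": 21, "y": 3.2, "z": 0, "ax": 0, "ay": 0, "az": 0}, {"claw": 1, "x": 21, "y": 3.2, "z": 0, "ax": 0, "ay": 0, "az": 0}, {"claw": 1, "x": 21, "y": 3.2, "z": 0, "ax": 0, "ay": 0, "az": 0}, {"claw": 1, "x": 21, "y": 3.2, "z": 0, "ax": 0, "ay": 0, "az": 0}, {"claw": 1, "x": 21, "y": 3.2, "z": 0, "ax": 0, "ay": 0, "az": 0}, {"claw": 1, "x": 0, "y": 0, "z": 0, "ax": 0, "ay": -6, "az": 0}, {"claw": 1, "x": 0, "y": 0, "z": 0, "ax": 0, "ay": -6, "az": 0}, {"claw": 1, "x": 0, "y": 0, "z": 0, "ax": 0, "ay": -6, "az": 0}, {"claw": 1, "x": 0, "y": 0, "z": 0, "ax": 0, "ay": -6, "az": 0}, {"claw": 1, "x": 0, "y": 0, "z": 0, "ax": 0, "ay": -6, "az": 0}, {"claw": 1, "x": 0, "y": 0, "z": 0, "ax": 0, "ay": 0, "az": 0}, {"claw": 1, "x": 0, "y": 0, "z": 0, "ax": 0, "ay": 0, "az": 0}]}}

```text
time_s: 19.85
eef_pos: [0.5761, 0.1421, 0.2343]
orientation: [[-0.007, 1.0, 0.002], [0.866, 0.007, -0.499], [-0.499, -0.002, -0.866]]
force: [0.2, -0.2, -0.2]
opening: 0.0155
grip_force: 30.0
```

```bash
cat > w.py <<'E'
from h import *
import sys; tag=sys.argv[1]
s=sensors.observe(); p,d=viewer.snapshot('wrist'); W=cloud('wrist',d); T=(W-s['eef_pos'])@np.array(s['orientation'])
np.savez(f'pics/{tag}.npz',p=p,d=d,W=W,T=T,R=s['orientation'],t=s['eef_pos']); cv2.imwrite(f'pics/{tag}.png',p[:,:,::-1])
for th in ('spatula','spatula_grip','spatula_tip','slot_mouth','slot_home','holder'):
    for r in spotter.pinpoint('wrist',th)[:3]:
        i=np.round(r['uv']).astype(int); print(th,round(r['p'],2),i,'W',W[i[1],i[0]].round(4),'T',(T[i[1],i[0]]*1000).round(1))
p,d=viewer.snapshot('top'); np.savez(f'pics/{tag}t.npz',p=p,d=d,W=cloud('top',d))
E
python3 w.py w4
```

```text
spatula 0.68 [ 56 123] W [0.3436 0.0737 0.0097] T [  54.5 -232.5  228.4]
spatula 0.65 [252 180] W [0.5759 0.1651 0.1973] T [38.4 -0.  20.5]
spatula_grip 0.92 [255 266] W [0.5776 0.1322 0.2303] T [-6.6  1.4  8.4]
spatula_grip 0.91 [ 29 102] W [0.3284 0.1022 0.0117] T [  78.3 -247.5  212.3]
spatula_grip 0.19 [252 181] W [0.5759 0.1665 0.1995] T [38.5 -0.  17.9]
spatula_tip 0.72 [254  76] W [0.5768 0.2106 0.1722] T [90.4  1.3 19.6]
spatula_tip 0.66 [ 85 147] W [0.3594 0.0338 0.0042] T [  22.6 -217.   253. ]
slot_mouth 0.26 [253  74] W [0.5756 0.1308 0.0031] T [ 1.057e+02 -1.000e-01  2.058e+02]
holder 0.39 [341 163] W [0.6859 0.028  0.0271] T [  3.9 109.4 236.6]
```

View pics/w4.png

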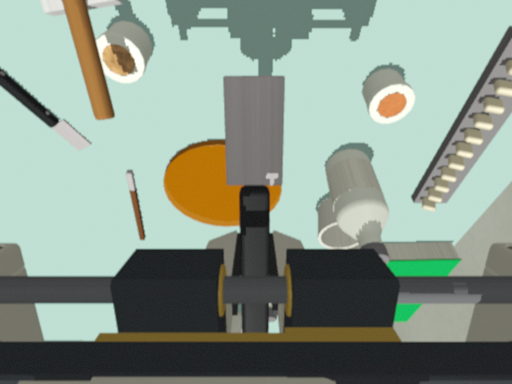

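The spatula is held straight, its tip at (254,76) and its shoulder at (252,183), aligned with the tool. Next I'll fit the blade in the tool frame and the holder from the top view.

```bash
python3 - <<'E'
from m import *
Z4=np.load('pics/w4.npz');T=Z4['T'].reshape(-1,3)*1000
B=T[(T[:,0]>42)&(T[:,0]<110)&(abs(T[:,1])<25)&(T[:,2]>5)&(T[:,2]<40)]
print('blade',len(B),cv2.minAreaRect(B[:,:2].astype(np.float32)),np.polyfit(B[:,0],B[:,2],1),np.median(B[:,2]))
for a in range(45,95,10):
    b=B[abs(B[:,0]-a)<5]; print(a,b[:,1].min().round(1),b[:,1].max().round(1),np.median(b[:,2]).round(1))
C['top']=np.load('pics/w4t.npz')['W'].reshape(-1,3); C['w1']=np.load('pics/w1.npz')['W'].reshape(-1,3)
for n in('top','w1'):
  y0=.2 if n=='top' else .215
  P=sel(n,(.52,.63),(y0,.335),(.012,.1))
  print(n,'holder',rect(P)); 
  for lo in np.arange(.012,.1,.01):
    Q=P[(P[:,2]>lo)&(P[:,2]<lo+.01)]
    if len(Q)>5: print(round(lo,3),len(Q),'x',Q[:,0].min().round(4),Q[:,0].max().round(4),'y',Q[:,1].min().round(4),Q[:,1].max().round(4),rect(Q)[1:])
  P=sel(n,(.50,.65),(y0,.345),(.005,.1)); print('with base',rect(P))
  # slot roof / floor along centre
  P=sel(n,(.57,.586),(y0,.34),(-.01,.1))
  for y in np.arange(.2,.34,.008):
    q=P[(P[:,1]>=y)&(P[:,1]<y+.008)]
    if len(q): print('   y',round(y,3),len(q),np.round(np.percentile(q[:,2],[10,50,90]),3))
E
```

```text
blade 5828 ((66.27828979492188, 1.048954963684082), (48.54546356201172, 30.12791633605957), 0.017635129392147064) [1.18781747e-03 1.89584267e+01] 19.028882694754664
45 -13.8 16.0 19.0
55 -14.0 15.7 19.0
65 -14.0 16.1 19.0
75 -14.0 15.7 19.0
85 -14.0 16.1 19.0
top holder (392, array([565.8, 280.3]), array([77. , 65.5]), 69.1)
0.012 9 x 0.539 0.5688 y 0.2553 0.3203 (array([546.4, 291.5]), array([70.5, 19.1]), 67.2)
0.022 12 x 0.5396 0.5414 y 0.2583 0.2981 (array([540.5, 278.2]), array([ 1.6, 39.7]), 0.3)
0.032 26 x 0.5391 0.6017 y 0.2526 0.3045 (array([559.3, 292.6]), array([79.7, 37.7]), 40.0)
0.042 106 x 0.5395 0.6027 y 0.2393 0.3051 (array([572.1, 271.6]), array([63.5, 64.7]), 2.2)
0.052 135 x 0.5396 0.6064 y 0.2387 0.3039 (array([573.5, 270.9]), array([67. , 64.5]), 1.3)
0.062 86 x 0.5384 0.605 y 0.243 0.3028 (array([572.8, 272.3]), array([66.7, 58.6]), 2.3)
0.072 18 x 0.549 0.5837 y 0.2445 0.2609 (array([566. , 252.5]), array([35. , 13.2]), 8.2)
with base (491, array([561.5, 276. ]), array([114.3, 130.3]), 1.7)
   y 0.232 5 [0.051 0.054 0.055]
   y 0.24 15 [0.049 0.063 0.069]
   y
[... 843 characters left out ...]
 x 0.5508 0.6065 y 0.2467 0.2549 (array([578.6, 250.7]), array([55.9,  7.6]), 2.6)
with base (3368, array([577.2, 271.8]), array([ 71.1, 103.2]), 2.2)
   y 0.216 22 [0.055 0.057 0.06 ]
   y 0.224 65 [0.059 0.061 0.063]
   y 0.232 66 [0.055 0.056 0.059]
   y 0.24 46 [0.054 0.066 0.07 ]
   y 0.248 74 [0.07  0.072 0.074]
   y 0.256 81 [0.065 0.068 0.07 ]
   y 0.264 72 [0.06  0.062 0.064]
   y 0.272 57 [0.056 0.058 0.06 ]
   y 0.28 66 [0.052 0.054 0.056]
   y 0.288 65 [0.046 0.049 0.051]
   y 0.296 66 [0.042 0.044 0.046]
   y 0.304 41 [0.007 0.009 0.042]
   y 0.312 60 [0.007 0.009 0.01 ]
   y 0.32 50 [-0.     0.002  0.009]
   y 0.328 58 [-0.     0.001  0.002]
   y 0.336 25 [-0.     0.001  0.001]
```

```bash
cat > plan.py <<'E'
from h import *
import sys
a=np.deg2rad(92.2); h=np.array([np.cos(a),np.sin(a),0]); c,q=np.cos(np.pi/6),.5
sx=c*h-[0,0,q]; tz=-q*h-[0,0,c]; R=np.stack([sx,np.cross(tz,sx),tz],1)
mouth=np.array([.5775,.238,.055]); s,hh=float(sys.argv[1]),float(sys.argv[2])
if __name__=='__main__':
    t=mouth+sx*(s-36.5)/1000-tz*(23.3+hh)/1000; print(t.round(4)); rel(t,R)
    s0=sensors.observe(); print('from R-target axes',np.round(R.T@(t-s0['eef_pos'])*1000,1))
E
python3 plan.py -75 2.5
```

```text
[0.5807 0.1544 0.1331]
shift mm [64.7  3.8 81.9]
rotvec deg [-1.01 -0.1  -1.84]
from R-target axes [64.7  4.4 81.9]
```

Request:
{"op": "apply_moves", "data": {"targets": [{"claw": 1, "x": 0, "y": 4.4, "z": 0, "ax": -1, "ay": -0.1, "az": -1.8}, {"claw": 1, "x": 0, "y": 0, "z": 20, "ax": 0, "ay": 0, "az": 0}, {"claw": 1, "x": 0, "y": 0, "z": 20, "ax": 0, "ay": 0, "az": 0}, {"claw": 1, "x": 0, "y": 0, "z": 20, "ax": 0, "ay": 0, "az": 0}, {"claw": 1, "x": 0, "y": 0, "z": 17, "ax": 0, "ay": 0, "az": 0}, {"claw": 1, "x": 20, "y": 0, "z": 0, "ax": 0, "ay": 0, "az": 0}, {"claw": 1, "x": 20, "y": 0, "z": 0, "ax": 0, "ay": 0, "az": 0}, {"claw": 1, "x": 20, "y": 0, "z": 0, "ax": 0, "ay": 0, "az": 0}, {"claw": 1, "x": 0, "y": 0, "z": 0, "ax": 0, "ay": 0, "az": 0}, {"claw": 1, "x": 0, "y": 0, "z": 0, "ax": 0, "ay": 0, "az": 0}]}}

```text
time_s: 21.08
eef_pos: [0.5804, 0.1568, 0.1379]
orientation: [[-0.039, 0.999, 0.021], [0.864, 0.045, -0.501], [-0.501, -0.002, -0.865]]
force: [-0.3, -1.3, -0.5]
opening: 0.0154
grip_force: 30.0
```

```bash
python3 plan.py -75 2.5; python3 w.py w5; python3 - <<'E'
from m import *
Z=np.load('pics/w5.npz');T=Z['T'].reshape(-1,3)*1000
# tool-frame profile along centre strip, and lateral extents
for x in range(60,200,6):
    q=T[(abs(T[:,0]-x)<3)&(abs(T[:,1]-1)<10)&(T[:,2]>-60)&(T[:,2]<60)]
    e=T[(abs(T[:,0]-x)<3)&(abs(T[:,1])<60)&(T[:,2]>-60)&(T[:,2]<60)]
    if len(q)>3: print(x,len(q),np.percentile(q[:,2],[5,50,95]).round(1),'y',e[:,1].min().round(1),e[:,1].max().round(1))
viewer.snapshot
E
python3 - <<'E'
import cv2
a=cv2.imread('pics/w5.png')[0:230,120:400];cv2.imwrite('pics/w5b.png',cv2.resize(a,None,fx=2.5,fy=2.5))
E
```

```text
[0.5807 0.1544 0.1331]
shift mm [0.3 0.2 5.4]
rotvec deg [0.1  0.08 0.35]
from R-target axes [0.3 0.2 5.4]
spatula 0.9 [  8 180] W [0.3435 0.0761 0.0059] T [   5.7 -240.   149.6]
spatula 0.85 [253 182] W [0.5795 0.1814 0.1033] T [38.7  0.3 17.6]
spatula_grip 0.62 [252 263] W [0.5804 0.1483 0.1324] T [-4.6 -0.4  9. ]
spatula_tip 0.76 [252  75] W [0.578  0.1904 0.002 ] T [ 97.3  -0.7 100.7]
slot_mouth 0.98 [260  34] W [0.5806 0.238  0.0563] T [111.    3.9  30. ]
slot_home 0.57 [259  34] W [0.5801 0.2378 0.0558] T [111.1   3.4  30.5]
60 456 [18.2 19.2 20.2] y -14.1 15.7
66 485 [18.2 19.2 20.2] y -14.4 15.7
72 480 [18.1 19.2 20.3] y -14.4 15.6
78 525 [18.1 19.2 20.3] y -14.2 15.3
84 532 [18.2 19.3 20.4] y -14.4 15.7
90 369 [18.2 19.3 20.4] y -14.2 15.5
96 346 [29.1 30.4 36. ] y -24.9 31.3
102 513 [29.2 30.1 31.3] y -24.8 31.4
108 865 [ 9.1 29.5 31. ] y -24.7 31.4
114 854 [ 8.   9.3 30.5] y -30.8 37.6
120 410 [ 8.1  9.2 10.3] y -30.7 37.7
```

View pics/w5b.png

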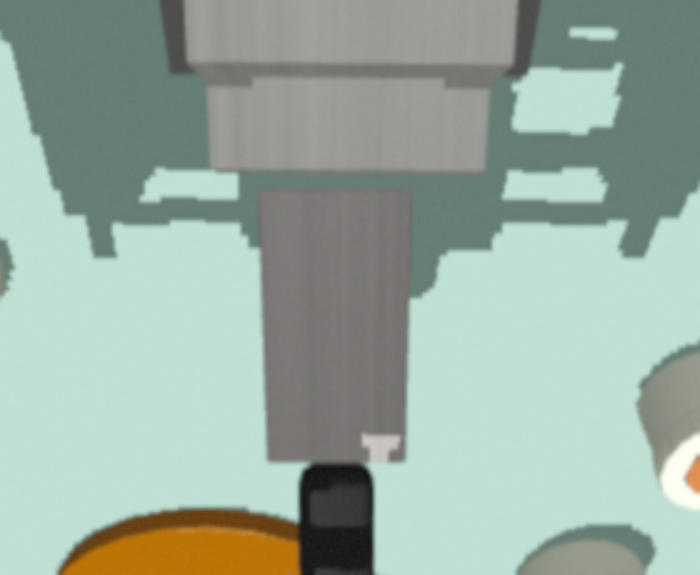

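Measured in the tool frame: the slot floor is 6.7 mm below the blade's underside, and the slot centre is 2.6 mm to +y. I'll correct for both and insert.

Request:
{"op": "apply_moves", "data": {"targets": [{"claw": 1, "x": 0, "y": 2.6, "z": 4.2, "ax": 0, "ay": 0, "az": 0}, {"claw": 1, "x": 0, "y": 0, "z": 0, "ax": 0, "ay": 0, "az": 0}, {"claw": 1, "x": 8, "y": 0, "z": 0, "ax": 0, "ay": 0, "az": 0}, {"claw": 1, "x": 8, "y": 0, "z": 0, "ax": 0, "ay": 0, "az": 0}, {"claw": 1, "x": 8, "y": 0, "z": 0, "ax": 0, "ay": 0, "az": 0}, {"claw": 1, "x": 6, "y": 0, "z": 0, "ax": 0, "ay": 0, "az": 0}, {"claw": 1, "x": 5, "y": 0, "z": 0, "ax": 0, "ay": 0, "az": 0}, {"claw": 1, "x": 0, "y": 0, "z": 0, "ax": 0, "ay": 0, "az": 0}]}}

```text
time_s: 22.15
eef_pos: [0.5816, 0.1835, 0.1168]
orientation: [[-0.037, 0.999, 0.019], [0.864, 0.042, -0.501], [-0.501, -0.002, -0.865]]
force: [-0.5, 0.5, -2.1]
opening: 0.016
grip_force: 30.0
```

```bash
python3 plan.py 0 0; python3 w.py w6; python3 - <<'E'
from m import *
Z=np.load('pics/w6.npz');T=Z['T'].reshape(-1,3)*1000
for x in range(48,110,6):
    e=T[(abs(T[:,0]-x)<3)&(abs(T[:,1])<60)&(T[:,2]>-60)&(T[:,2]<60)]
    c=e[abs(e[:,1])<10]; o=e[(abs(e[:,1])>17)]
    b=e[abs(e[:,2]-19)<3]
    print(x,'centre z',np.median(c[:,2]).round(1),'outer z',np.median(o[:,2]).round(1) if len(o) else '','ext',e[:,1].min().round(1),e[:,1].max().round(1),'blade',b[:,1].min().round(1) if len(b) else'',b[:,1].max().round(1) if len(b) else'')
E
```

```text
[0.5783 0.2181 0.0934]
shift mm [41.7 -1.8  2.9]
rotvec deg [0.01 0.09 0.2 ]
from R-target axes [41.7 -2.   2.9]
spatula 0.78 [251 181] W [0.5796 0.2071 0.0795] T [39.2 -0.9 20.4]
spatula 0.67 [ 12 214] W [0.4481 0.1859 0.0896] T [  20.6 -133.2   19.8]
spatula_grip 0.63 [252 261] W [0.5814 0.1777 0.1109] T [-2.  -0.4  8. ]
slot_mouth 0.84 [254 106] W [0.5796 0.2492 0.0744] T [78.2  0.8  3.7]
slot_mouth 0.44 [254 263] W [0.5826 0.1758 0.111 ] T [-3.8  0.7  8.9]
holder 0.45 [390 193] W [0.7018 0.1348 0.0166] T [  3.7 118.2 113.4]
48 centre z 19.1 outer z  ext -14.1 15.5 blade -14.1 15.5
54 centre z 19.0 outer z  ext -14.4 15.3 blade -14.4 15.3
60 centre z 19.1 outer z 26.1 ext -22.1 26.7 blade -14.3 15.2
66 centre z 19.1 outer z 25.1 ext -27.7 28.6 blade -14.0 15.6
72 centre z 19.2 outer z 25.1 ext -27.6 28.5 blade -14.5 15.4
78 centre z 4.8 outer z 4.7 ext -33.6 34.7 blade -33.6 34.7
84 centre z 4.0 outer z 4.3 ext -33.5 34.7 blade -33.5 34.7
90 centre z 4.1 outer z 4.4 ext -33.4 34.6 blade  
96 centre z 4.0 outer z 4.5 ext -33.6 34.7 blade  
102 centre z 4.1 outer z 4.3 ext -33.6 35.0 blade  
108 centre z 4.0 outer z 3.5 ext -33.3 34.9 blade
```

Request:
{"op": "apply_moves", "data": {"targets": [{"claw": 1, "x": 6, "y": 0, "z": 0, "ax": 0, "ay": 0, "az": 0}, {"claw": 1, "x": 6, "y": 0, "z": 0, "ax": 0, "ay": 0, "az": 0}, {"claw": 1, "x": 6, "y": 0, "z": 0, "ax": 0, "ay": 0, "az": 0}, {"claw": 1, "x": 6, "y": 0, "z": 0, "ax": 0, "ay": 0, "az": 0}, {"claw": 1, "x": 5, "y": 0, "z": 0, "ax": 0, "ay": 0, "az": 0}, {"claw": 1, "x": 3, "y": 0, "z": 0, "ax": 0, "ay": 0, "az": 0}, {"claw": 1, "x": 0, "y": 0, "z": 0, "ax": 0, "ay": 0, "az": 0}]}}

```text
time_s: 23.13
eef_pos: [0.5806, 0.2104, 0.1011]
orientation: [[-0.036, 0.999, 0.019], [0.864, 0.041, -0.501], [-0.502, -0.001, -0.865]]
force: [0.7, 0.5, -1.6]
opening: 0.0159
grip_force: 30.0
```

Request:
{"op": "apply_moves", "data": {"targets": [{"claw": 1, "x": 2, "y": 0, "z": 0, "ax": 0, "ay": 0, "az": 0}, {"claw": 1, "x": 2, "y": 0, "z": 0, "ax": 0, "ay": 0, "az": 0}, {"claw": 1, "x": 0, "y": 0, "z": 0, "ax": 0, "ay": 0, "az": 0}]}}

```text
time_s: 23.38
eef_pos: [0.5807, 0.2131, 0.0997]
orientation: [[-0.035, 0.999, 0.019], [0.865, 0.04, -0.501], [-0.501, -0.001, -0.865]]
force: [0.4, 0.2, -1.0]
opening: 0.0156
grip_force: 30.0
```

Request:
{"op": "apply_moves", "data": {"targets": [{"claw": 1, "x": 2, "y": 0, "z": 0, "ax": 0, "ay": 0, "az": 0}, {"claw": 1, "x": 1.5, "y": 0, "z": 0, "ax": 0, "ay": 0, "az": 0}, {"claw": 1, "x": 0, "y": 0, "z": 0, "ax": 0, "ay": 0, "az": 0}]}}

```text
time_s: 23.63
eef_pos: [0.5805, 0.2163, 0.0979]
orientation: [[-0.035, 0.999, 0.019], [0.865, 0.04, -0.501], [-0.501, -0.001, -0.865]]
force: [0.2, -0.5, -0.9]
opening: 0.0155
grip_force: 30.0
```

```bash
python3 w.py w7; python3 - <<'E'
from m import *
Z=np.load('pics/w7.npz');T=Z['T'].reshape(-1,3)*1000
for x in range(22,80,3):
    e=T[(abs(T[:,0]-x)<1.5)&(abs(T[:,1])<60)&(T[:,2]>-60)&(T[:,2]<60)]
    c=e[abs(e[:,1])<6]; b=e[(abs(e[:,1])>10)&(abs(e[:,1])<14)]; o=e[(abs(e[:,1])>17)]
    print(x,[np.median(k[:,2]).round(1) if len(k) else '' for k in(c,b,o)])
E
```

```text
spatula 0.9 [254 181] W [0.5797 0.2522 0.0716] T [44.2  0.6  4.8]
spatula 0.43 [115 308] W [0.5413 0.2727 0.1425] T [ 27.8 -37.  -67.6]
spatula_grip 0.58 [252 262] W [0.5802 0.21   0.0914] T [-2.2 -0.5  8.7]
spatula_tip 0.67 [254 175] W [0.5796 0.255  0.0704] T [47.3  0.6  4.3]
spatula_tip 0.4 [ 55 268] W [0.4599 0.1831 0.083 ] T [ -17.  -121.8   27.2]
slot_mouth 0.61 [253 176] W [0.5791 0.2551 0.0712] T [47.   0.1  3.6]
slot_home 0.83 [252  70] W [0.5771 0.2956 0.0475] T [93.9 -0.3  3.8]
slot_home 0.44 [106 192] W [0.467  0.1786 0.0146] T [  13.1 -114.9   88.8]
holder 0.84 [253  71] W [0.5775 0.2954 0.0482] T [93.5  0.2  3.3]
22 [np.float64(9.1), np.float64(-59.7), '']
25 [np.float64(9.1), np.float64(25.5), np.float64(25.4)]
28 [np.float64(9.1), np.float64(25.0), np.float64(25.0)]
31 [np.float64(-58.2), np.float64(24.9), np.float64(-58.6)]
34 [np.float64(9.1), np.float64(-51.2), np.float64(24.8)]
37 [np.float64(10.4), np.float64(-55.2), np.float64(-55.1)]
40 [np.float64(4.2), np.float64(4.3), np.float64(4.3)]
43 [np.float64(4.0), np.float64(4.1), np.float64(4.3)]
46 [np.float64(4.1), np.float64(3.9), np.float64(4.2)]
49 [np.float64(4.0), np.float64(4.1), np.float64(4.3)]
52 [np.float64(4.0), np.float64(4.1), np.float64(4.3)]
55 [np.float64(4.2), np.float64(4.1), np.float64(4.3)]
58 [np.float64(4.0), np.float64(4.1), np.float64(4.3)]
61 [np.float64(4.1), np.float64(4.0), np.float64(4.4)]
64 [np.float64(4.0), np.float64(4.1), np.float64(4.4)]
67 [np.float64(4.1), np.float64(4.1), np.float64(4.1)]
70 [np.float64(4.1), np.float64(4.1), np.float64(3.7)]
73 [np.float64(4.1), np.float64(4.0), np.float64(3.6)]
76 [np.float64(4.0), np.float64(4.1), np.float64(3.5)]
79 [np.float64(4.0), np.float64(4.0), np.float64(3.4)]
```

Request:
{"op": "apply_moves", "data": {"targets": [{"claw": 1, "x": 1, "y": 0, "z": 0, "ax": 0, "ay": 0, "az": 0}, {"claw": 1, "x": 1, "y": 0, "z": 0, "ax": 0, "ay": 0, "az": 0}, {"claw": 1, "x": 0, "y": 0, "z": 0, "ax": 0, "ay": 0, "az": 0}]}}

```text
time_s: 24.28
eef_pos: [0.5805, 0.218, 0.0969]
orientation: [[-0.035, 0.999, 0.019], [0.865, 0.04, -0.501], [-0.501, -0.001, -0.865]]
force: [0.2, -0.6, -0.9]
opening: 0.0158
grip_force: 30.0
```

Request:
{"op": "apply_moves", "data": {"targets": [{"claw": 1, "x": 1, "y": 0, "z": 0, "ax": 0, "ay": 0, "az": 0}, {"claw": 1, "x": 1, "y": 0, "z": 0, "ax": 0, "ay": 0, "az": 0}, {"claw": 1, "x": 0, "y": 0, "z": 0, "ax": 0, "ay": 0, "az": 0}]}}

```text
time_s: 24.53
eef_pos: [0.5805, 0.2187, 0.0963]
orientation: [[-0.034, 0.999, 0.019], [0.864, 0.039, -0.502], [-0.502, -0.001, -0.865]]
force: [0.4, -2.0, 2.1]
opening: 0.0158
grip_force: 30.0
```

Request:
{"op": "apply_moves", "data": {"targets": [{"claw": 1, "x": 1.5, "y": 0, "z": 1.5, "ax": 0, "ay": 0, "az": 0}, {"claw": 1, "x": 0, "y": 0, "z": 0, "ax": 0, "ay": 0, "az": 0}]}}

```text
time_s: 24.7
eef_pos: [0.5808, 0.2181, 0.0948]
orientation: [[-0.033, 0.999, 0.019], [0.863, 0.038, -0.503], [-0.504, -0.0, -0.864]]
force: [-0.5, -5.2, 6.9]
opening: 0.0158
grip_force: 30.0
```

Home contact is felt. Now I'll release and retreat along the tool axis.

Request:
{"op": "apply_moves", "data": {"targets": [{"claw": 0.3, "x": 0, "y": 0, "z": 0, "ax": 0, "ay": 0, "az": 0}, {"claw": 0.3, "x": 0, "y": 0, "z": 0, "ax": 0, "ay": 0, "az": 0}, {"claw": 0.3, "x": 0, "y": 0, "z": 0, "ax": 0, "ay": 0, "az": 0}, {"claw": 0.3, "x": 0, "y": 0, "z": 0, "ax": 0, "ay": 0, "az": 0}, {"claw": 0.3, "x": 0, "y": 0, "z": 0, "ax": 0, "ay": 0, "az": 0}, {"claw": 0.3, "x": 0, "y": 0, "z": 0, "ax": 0, "ay": 0, "az": 0}, {"claw": 0.3, "x": 0, "y": 0, "z": -10, "ax": 0, "ay": 0, "az": 0}, {"claw": 0.3, "x": 0, "y": 0, "z": -20, "ax": 0, "ay": 0, "az": 0}, {"claw": 0.3, "x": 0, "y": 0, "z": -20, "ax": 0, "ay": 0, "az": 0}, {"claw": 0.3, "x": 0, "y": 0, "z": -25, "ax": 0, "ay": 0, "az": 0}, {"claw": 0.3, "x": 0, "y": 0, "z": -25, "ax": 0, "ay": 0, "az": 0}, {"claw": 0.3, "x": 0, "y": 0, "z": 0, "ax": 0, "ay": 0, "az": 0}, {"claw": 0.3, "x": 0, "y": 0, "z": 0, "ax": 0, "ay": 0, "az": 0}]}}

```text
time_s: 25.78
eef_pos: [0.5791, 0.2715, 0.1819]
orientation: [[-0.035, 0.999, 0.022], [0.866, 0.041, -0.499], [-0.5, 0.002, -0.866]]
force: [-0.7, -1.0, -1.2]
opening: 0.0641
grip_force: 0.0
```

```bash
python3 w.py w8; python3 - <<'E'
from h import *
p,d=viewer.snapshot('side'); W=cloud('side',d)
for th in('spatula','spatula_grip','slot_mouth'):
    for r in spotter.pinpoint('side',th)[:3]:
        i=np.round(r['uv']).astype(int);print(th,round(r['p'],2),i,W[i[1],i[0]].round(3))
a=p[90:240,170:330,::-1]; b=cv2.imread('pics/w8.png')[0:300,100:400]
cv2.imwrite('pics/f.png',np.hstack([cv2.resize(a,(400,375)),cv2.resize(b,(375,375))]))
E
```

```text
spatula 0.97 [252 156] W [0.578  0.2512 0.0705] T [ 38.1  -2.1 106.6]
spatula 0.82 [ 74 219] W [0.3412 0.0744 0.0044] T [ -73.6 -246.   246.9]
spatula 0.6 [280 324] W [ 0.6584 -0.2809  0.0145] T [-397.2   56.2  422.5]
spatula_grip 0.98 [254 203] W [0.5813 0.2094 0.0843] T [ -5.1  -0.5 115.7]
spatula_grip 0.71 [ 53 209] W [0.3279 0.102  0.0102] T [ -52.2 -258.2  227.9]
spatula_tip 0.9 [ 97 237] W [0.3545 0.0266 0.0006] T [-113.6 -234.7  274.4]
slot_mouth 0.84 [252 157] W [0.578  0.2504 0.0708] T [ 37.3  -2.1 106.7]
slot_mouth 0.36 [251  85] W [0.5755 0.2981 0.0443] T [ 91.9  -2.7 105.9]
slot_mouth 0.22 [254 205] W [0.5813 0.2092 0.0864] T [ -6.3  -0.5 113.9]
slot_home 0.89 [251  91] W [0.5757 0.2939 0.0455] T [ 87.6  -2.7 106.9]
slot_home 0.43 [250 205] W [0.5778 0.2083 0.0858] T [ -6.6  -4.  114.8]
holder 0.95 [250  86] W [0.5748 0.2968 0.0434] T [ 91.2  -3.4 107.3]
holder 0.52 [239 321] W [ 0.5665 -0.2893  0.0062] T [-397.2  -35.9  431.9]
holder 0.42 [254 154] W [0.5795 0.2531 0.0702] T [ 39.8  -0.5 106. ]
spatula 0.71 [241 154] [0.575 0.227 0.078]
spatula 0.52 [208 234] [0.339 0.068 0.005]
spatula 0.51 [141 216] [0.251 0.244 0.005]
spatula_grip 0.73 [148 207] [0.284 0.266 0.007]
spatula_grip 0.67 [193 228] [0.32  0.104 0.012]
spatula_grip 0.59 [246 156] [0.574 0.204 0.081]
slot_mouth 0.87 [241 157] [0.572 0.224 0.071]
slot_mouth 0.56 [222 131] [0.651 0.422 0.058]
```

View pics/f.png

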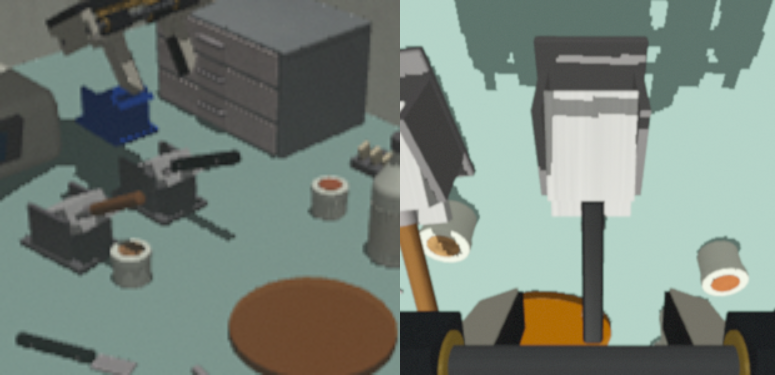

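The spatula sits in the free holder at crop (205,160), with its handle parallel to the wooden tool. I'll check the handle's depth and angle against the roof edge.

```bash
python3 - <<'E'
import sys; sys.argv=['',0,0]
from plan import *
W=np.load('pics/w8.npz')['W'].reshape(-1,3); L=(W-mouth)@R*1000; L[:,2]*=-1   # s, lateral, height above slot floor
H=L[(abs(L[:,1])<7)&(L[:,2]>5)&(L[:,2]<40)&(L[:,0]<-3)&(L[:,0]>-130)]
print('handle s range',H[:,0].min(),H[:,0].max(),'top fit',np.polyfit(H[:,0],H[:,2],1),'lat fit',np.polyfit(H[:,0],H[:,1],1))
F=L[(abs(L[:,1])>20)&(abs(L[:,1])<25)&(L[:,0]<-4)&(L[:,0]>-13)&(abs(L[:,2])<8)];print('tongue h',np.median(F[:,2]))
for s in range(-12,12,2):
    k=L[(abs(L[:,0]-s)<1)&(abs(L[:,1])<6)&(abs(L[:,2])<50)]; k2=L[(abs(L[:,0]-s)<1)&(abs(L[:,1])>19)&(abs(L[:,1])<25)&(abs(L[:,2])<50)]
    print(s,[np.median(q[:,2]).round(1) if len(q) else '' for q in(k,k2)])
E
```

```text
handle s range -114.1382406740572 -3.0036228574676787 top fit [ 0.07069682 14.41290264] lat fit [3.62148322e-05 7.87566006e-01]
tongue h -0.4305492626194145
-12 [np.float64(13.4), np.float64(-0.7)]
-10 [np.float64(14.0), np.float64(-0.6)]
-8 [np.float64(14.0), np.float64(-0.4)]
-6 [np.float64(13.8), np.float64(-0.2)]
-4 [np.float64(14.3), np.float64(-0.5)]
-2 [np.float64(13.5), '']
0 [np.float64(20.6), np.float64(20.6)]
2 [np.float64(20.3), np.float64(20.6)]
4 [np.float64(20.4), np.float64(20.8)]
6 [np.float64(20.3), np.float64(20.4)]
8 [np.float64(20.8), np.float64(20.6)]
10 [np.float64(20.3), np.float64(20.4)]
```

```bash
python3 -c "
from station import order; print(order.finish_job())"
```

```text
the job is handed in; nothing more can be done
None
```

The bottle stands upright in the tray, and the spatula is fully home in the free holder and released. The job is handed in at about 26 s of the 54 s allowed, but no verdict was returned.

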